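Hang the washed saddle brackets up to dry

ROBOT

A 6-joint arm with a two-finger parallel gripper is mounted at the origin on the work surface. World frame = base frame: x ahead of the robot, y to its left, z up, the work surface at z = 0. Lengths are in m, angles in rad, forces in N, time in s.
With the tool pointing down it reaches from about 0.3 to 0.775 m from the base axis. Payload 14.6 kg.
Tool frame: the origin (TCP) lies midway between the tips of the shut fingers; the grasp point (between the pads) lies 19 mm behind it; z points along the fingers, y is the line along which they close (so a half turn about z gives the same grasp; the last joint's range is limited). The gripper opens to 94 mm and grips with 3 to 60 N. Pads are 16 mm wide; open, the fingers measure 119 mm over their backs; the gripper's body (75 mm by 177 mm) begins 78 mm behind the grasp point.
Start: joints at [1.141, 0.3, 1.521, -0, 1.321, -0.067], TCP at [0.195, 0.514, 0.205] pointing down, gripper open.
Joint ranges: [-3.03, 3.03], [-0.79, 2.21], [0.23, 2.52], [-1.04, 4.18], [0, 3.07], [-2.55, 2.55]. Speed limits (rad/s): [2.22, 2.22, 2.57, 3.14, 3.14, 3.14].

INTERFACE

Orientations are given as [roll, pitch, yaw] about the fixed x, y, z axes, in that order (R = Rz(yaw) Ry(pitch) Rx(roll)).
In Python, from station import ctrl gives the robot as it stands. The module is installed in compiled form; this text tells all that it offers.
- The arm moves only by the tool servo_tool, never from a script. Its argument "plan" is a list of rows, each a list of 7 numbers: the opening in per cent of the stroke, from 0 (shut) to 100 (fully open), then the shift along the tool's x, y, z in m, then the turn, a rotation vector about the tool's x, y, z in rad. A call has exactly 8 rows; each row shifts and turns the commanded pose from where the row before left it, along the tool's axes as they then stand; what a row does not reach is not made up. A row lasts 1/8 s, in which the tool goes at most 62.5 mm and 10.7 degrees, less where a joint would pass 70% of its speed; a pose out of reach is approached as far as the arm can. A call with a gripper value outside its range is refused whole. The fingers move at their own pace and stop on an object; "force" is the grip in N (left out, the last holds). Time passes only in rows, so rows that do not move let the fingers close, or fill a call up. It gives the time, the measured TCP pose, the force, the opening and the grip force at its end, in the units of the state.
- ctrl.get_obs(): the state, without advancing time (a new reading comes with each control period).
- ctrl.camera(name): name is "scene" or "top" or "wrist"; returns a dict with "pixels" (400x640x3 uint8, red, green, blue), "z_map" (400x640 float32, m along the optical axis (not along the pixel's ray), 0 where there is no reading), "mtx" (3x3 intrinsics, pixels), "pose" (4x4, takes a point from camera to world coordinates). Camera axes: x right, y up, looking along -z (the intrinsics and any distortion apply to the point x, -y, -z); pixel columns grow to the right and rows downward; lengths in m; the calibration is good to about 2 mm. The wrist camera is an equidistant fisheye: a pixel r from the principal point sees the ray r / f radians off the axis. A picture is of the moment at which its call begins.
- ctrl.hand_in(): hands the job in; it is judged then, once.
The state is a dict: "time_s": time; "qpos": joint angles; "joint_vel": joint speeds; "tau": joint torques, N m; "ee_pos": TCP position; "eef_rot": TCP orientation; "force": force on the tool from outside, world axes, zero at the start; "moment": the same for the moment, N m; "grip_width": finger opening in m; "grip_force": force on a finger pad.
Only numpy, scipy, OpenCV 4.12 (cv2) and the standard library are available. Lean on these libraries where they do the work, as an engineer would, in place of code of your own. Each camera call takes 0.05 s, during which the arm holds its last target. There are 200 camera calls.

TASK

Saddle brackets have come out of the wash and stand in the steel basket. First swing the blue drip tray in until it sits square under the drying rail; only then take the brackets out of the basket one at a time and hang every one over the rail, astride it with a leg on each side, square to it, above the tray, and with a clear gap of about a finger's breadth (15 mm) or more between neighbours. Leave the shaft cover and the spacer ring in the basket, and do not shift the circuit board or knock over the spray can.

Things in the scene. Friction and masses are not known exactly. Their poses are not given: they have to be found in the camera images.
- stand: drying stand, fixed: a round steel rail (16 mm diameter, axis 180 mm above the table) along the stand's own y between two square aluminium posts (20 mm thick, 200 mm tall, at y = -200 and +200 mm) on 10 mm thick feet (220 x 40 mm). Origin on the table right under the rail's middle; own x points away from the robot
- rail_mid (a point): the middle of the rail's axis, between the posts, axes as the stand's
- tray (a joint): blue plastic drip tray, 160 x 310 mm, underside 14 mm and rim 50 mm above the table, turning flat on a fixed upright pin at x = -60, y = +135 mm in the stand's frame. 0: square and centred under the rail, long side along it. Grows in rad as the free (-y) end swings out towards the robot, clockwise from above; stops at -0.2 and 0.9; friction 0.25 N m keeps it where left
- tray_pin (a point): the pin's axis at the height of the tray's rim; axes turn with the tray: own x across it (away from the robot), own -y along it to the free end. The tray spans x -20 to +140 and y -290 to +20 mm from here; walls 3 mm
- tray_corner (a point): the outer rim corner of the tray at its free end, on the long side that faces the robot (x = -20, y = -290 mm from the pin)
- basket: shallow stainless wash basket, fixed, 270 x 270 mm outside, walls 36 mm tall and 4 mm thick, floor 4 mm thick. Origin under its centre on the table, axes along its sides
- bracket1: saddle bracket of yellow zinc strap 4 mm thick, about 280 g: an upside-down U standing on two outward bolt flanges. 58 mm over the legs (own x), 50 mm inside, 48 mm wide (own y), 90 mm tall; straight legs up to 72 mm, then a shallow V crown (roof faces at 30 degrees); flanges 6 mm thick, 102 mm end to end. Origin mid foot plane, z up; 77 mm below the rail's axis when hung. May be absent
- bracket2: saddle bracket of yellow zinc strap 4 mm thick, about 280 g: an upside-down U standing on two outward bolt flanges. 58 mm over the legs (own x), 50 mm inside, 48 mm wide (own y), 90 mm tall; straight legs up to 72 mm, then a shallow V crown (roof faces at 30 degrees); flanges 6 mm thick, 102 mm end to end. Origin mid foot plane, z up; 77 mm below the rail's axis when hung. May be absent
- bracket3: saddle bracket of yellow zinc strap 4 mm thick, about 280 g: an upside-down U standing on two outward bolt flanges. 58 mm over the legs (own x), 50 mm inside, 48 mm wide (own y), 90 mm tall; straight legs up to 72 mm, then a shallow V crown (roof faces at 30 degrees); flanges 6 mm thick, 102 mm end to end. Origin mid foot plane, z up; 77 mm below the rail's axis when hung. May be absent
- bracket4: saddle bracket of yellow zinc strap 4 mm thick, about 280 g: an upside-down U standing on two outward bolt flanges. 58 mm over the legs (own x), 50 mm inside, 48 mm wide (own y), 90 mm tall; straight legs up to 72 mm, then a shallow V crown (roof faces at 30 degrees); flanges 6 mm thick, 102 mm end to end. Origin mid foot plane, z up; 77 mm below the rail's axis when hung. May be absent
- cover: dark steel shaft cover, 72 mm diameter, 30 mm tall, in the basket; stays there. Origin under its centre
- spacer: bright steel spacer ring, 72 mm outside, 48 mm inside, 14 mm tall, in the basket; stays there. Origin under its centre
- round_board: green round circuit board, 100 mm diameter, parts up to 18 mm tall, lying loose on the table; origin under its centre
- spray_can: red spray can, 66 mm diameter, 170 mm tall, standing beyond the middle of the table; origin under its centre
Not all that is in view belongs to the job. What is shaped like the bracket3 but green is not meant. Of the things that look like the spacer, the larger one is meant.

How it is judged:
By the outcome, as a careful person would: the job done as asked, in the order asked, and still so for the second after the job is handed in, with the robot touching nothing.
Of bracket1, bracket2, bracket3, bracket4 only 3 to 4 are there at a start; the rules pass over those that are not, and their reading is None.
At some moment in a run one of bracket1, bracket2, bracket3, bracket4 may be knocked a few centimetres aside while the robot is not near it.
It also fails if it takes over 210 s, if anything falls off the work surface, if the arm or the gripper's body presses on something with over 40 N, if the wrist force passes 120 N, or if a joint passes its speed limit or range.

## Working session

There is one attempt and no reset: what is moved stays moved. The work goes in short steps, Python scripts to look and compute and a tool call to move; the robot and the scene stay as the last step left them, time stands still between calls to the robot, and variables do not carry over. Pictures are saved under pics/ and viewed, at most 14 in all, crops included, and the job is handed in when it is done.

Besides the shell and the picture viewer there is one more tool, called after "Emit:" by a JSON object that holds its "fn" and its "kwargs". servo_tool: Moves the arm, as the interface text tells. Its arguments: {"type":"object","properties":{"plan":{"type":"array","items":{"type":"array","items":{"type":"number"}}},"force":{"type":"number"}},"required":["plan"]}

```bash
mkdir -p pics; cat > h.py <<'E'
import numpy as np, cv2
from station import ctrl
def shot(n,tag):
    c=ctrl.camera(n); np.savez(f'pics/{tag}.npz',**{k:c[k] for k in('pixels','z_map','mtx','pose')})
    cv2.imwrite(f'pics/{tag}.png',c['pixels'][:,:,::-1]); return c
def load(tag): return dict(np.load(f'pics/{tag}.npz'))
def w(c,u,v,z=None):
    K=c['mtx'];d=np.array([(u-K[0,2])/K[0,0],-(v-K[1,2])/K[1,1],-1.]);R=c['pose'][:3,:3];t=c['pose'][:3,3]
    if z is None: return t+R@d*c['z_map'][int(v),int(u)]
    r=R@d; return t+r*(z-t[2])/r[2]
E
python3 - <<'E'
from h import *
for n in('scene','top','wrist'):
    c=shot(n,n+'0'); print(n,c['mtx'].round(1).tolist(),c['pose'].round(3).tolist())
o=ctrl.get_obs(); print(o['time_s'],o['ee_pos'],o['eef_rot'],o['grip_width'],o['force'])
E
```

```text
scene [[437.6, 0.0, 318.9], [0.0, 437.6, 206.8], [0.0, 0.0, 1.0]] [[-0.024, -0.809, 0.587, 1.073], [1.0, -0.024, 0.009, 0.047], [0.007, 0.587, 0.81, 0.996], [0.0, 0.0, 0.0, 1.0]]
top [[389.7, 0.0, 319.3], [0.0, 389.7, 202.4], [0.0, 0.0, 1.0]] [[-0.024, 0.991, -0.133, 0.295], [-0.999, -0.027, -0.018, 0.014], [-0.021, 0.132, 0.991, 1.295], [0.0, 0.0, 0.0, 1.0]]
wrist [[309.7, 0.0, 316.1], [0.0, 309.7, 193.3], [0.0, 0.0, 1.0]] [[0.355, -0.906, -0.233, 0.129], [0.935, 0.343, 0.089, 0.54], [-0.001, -0.249, 0.968, 0.384], [0.0, 0.0, 0.0, 1.0]]
0.15 [0.19510262 0.51402244 0.20501945] [-3.14072906e+00 -6.22602100e-05  2.77883610e+00] 0.09381530945790789 [ 0.54595735 -0.36605208 -0.08796454]
```

View pics/top0.png

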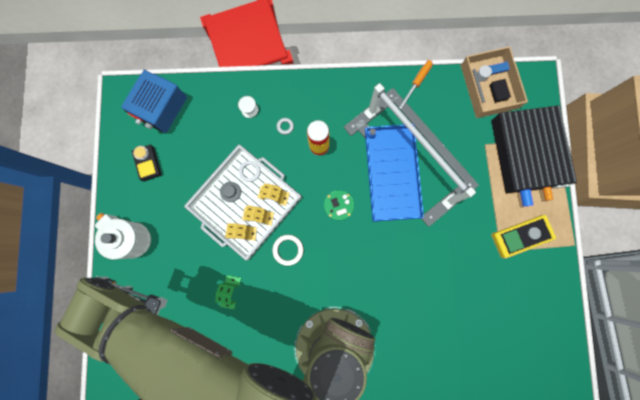

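View pics/scene0.png

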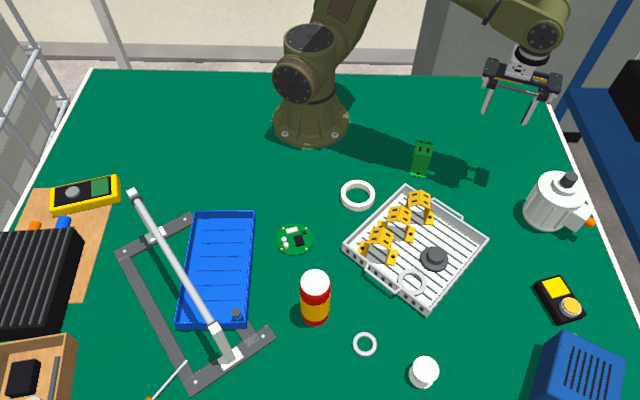

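Top view: three yellow brackets at (272,192), (257,214), (240,231); cover (231,191), spacer (251,172); look-alikes: green bracket (228,291), rings outside at (288,250) and (285,126). Tray around (393,173), swung out; post tops (380,90), (470,188); can (318,137); board (339,205).

```bash
python3 - <<'E'
from h import *
t=load('top0')['pixels'][:,:,::-1]; s=load('scene0')['pixels'][:,:,::-1]
f=lambda im,x,y,ww,hh,k:cv2.resize(im[y:y+hh,x:x+ww],None,fx=k,fy=k,interpolation=cv2.INTER_CUBIC)
cv2.imwrite('pics/c1.png',np.hstack([f(t,180,140,130,120,3),f(t,340,75,140,150,3)[:360,:410]]))
cv2.imwrite('pics/c2.png',np.hstack([f(s,340,180,130,120,3),f(s,110,180,140,200,2.5)[:360,:400]])) if 0 else cv2.imwrite('pics/c2.png',f(s,340,175,155,145,4)[:600])
c=load('top0')
# yellow 3D points, via depth
for n in('top0','scene0'):
    c=load(n);p=c['pixels'];hsv=cv2.cvtColor(p,cv2.COLOR_RGB2HSV)
    m=(hsv[...,0]>15)&(hsv[...,0]<32)&(hsv[...,1]>120)&(hsv[...,2]>90)
    if n=='top0': box=(180,310,140,265)
    else: box=(340,495,175,320)
    M=np.zeros_like(m);M[box[2]:box[3],box[0]:box[1]]=m[box[2]:box[3],box[0]:box[1]]
    v,u=np.nonzero(M);P=np.array([w(c,a+.0,b+.0) for a,b in zip(u,v)])
    hi=P[:,2]>0.082; k,lab,st,ce=cv2.connectedComponentsWithStats(M.astype(np.uint8))
    print(n,len(P),P[:,2].max())
    M2=np.zeros_like(M);M2[v[hi],u[hi]]=1
    k,lab,st,ce=cv2.connectedComponentsWithStats(M2.astype(np.uint8))
    for i in range(1,k):
        if st[i,4]>8:
            q=P[hi][lab[v[hi],u[hi]]==i]; 
            r=cv2.minAreaRect((q[:,:2]*1000).astype(np.float32)); print(st[i,4],ce[i].round(1),q.mean(0).round(4),q[:,2].max().round(4),r)
E
```

```text
top0 1031 1.2946530002341639
174 [270.  191.6] [0.4942 0.1888 0.0949] 1.2947 ((414.5203857421875, 103.59066772460938), (295.0339050292969, 51.04529571533203), 46.74216079711914)
179 [253.5 213.4] [0.4268 0.2405 0.0947] 1.2947 ((377.5298156738281, 135.12132263183594), (289.8146057128906, 48.78507995605469), 65.31182098388672)
168 [235.2 230.7] [0.375  0.2989 0.0885] 0.0984 ((375.11041259765625, 299.1833190917969), (44.43104553222656, 41.11450958251953), 85.8655014038086)
scene0 1662 0.9962741783022395
239 [419.  197.8] [0.3839 0.2951 0.096 ] 0.9963 ((715.194091796875, 188.1833038330078), (49.642547607421875, 768.4056396484375), 72.11748504638672)
246 [399.2 213.9] [0.4312 0.2413 0.0885] 0.0969 ((430.30230712890625, 239.85714721679688), (49.16244125366211, 48.35304260253906), 78.69682312011719)
279 [379.9 236. ] [0.4988 0.1886 0.0887] 0.0984 ((497.8565673828125, 188.87149047851562), (48.49290466308594, 49.886199951171875), 75.33171081542969)
```

View pics/c1.png

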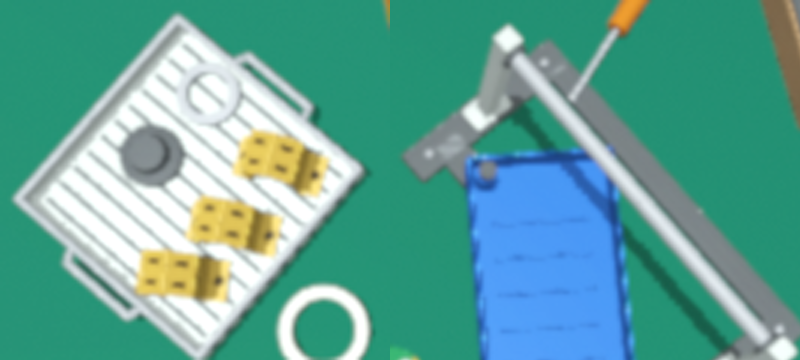

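View pics/c2.png

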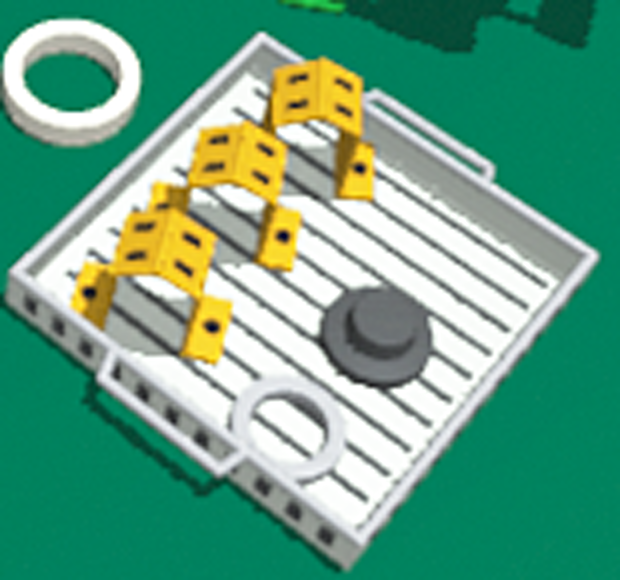

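Crops: the three yellow U's stand with legs apart about sideways (world y), roof ridge in own y; chosen by yellow colour and basket. Tray pin visible near top px (373,131). Now stand, tray, bracket yaw numerically.

```bash
cat >> h.py <<'E'
def cloud(c):
    K=c['mtx'];z=c['z_map'];v,u=np.nonzero(z>0);z=z[v,u]
    d=np.stack([(u-K[0,2])/K[0,0]*z,-(v-K[1,2])/K[1,1]*z,-z],1)
    return d@c['pose'][:3,:3].T+c['pose'][:3,3],cv2.cvtColor(c['pixels'],cv2.COLOR_RGB2HSV)[v,u].astype(int)
def rect(q):
    r=cv2.minAreaRect((q[:,:2]*1000).astype(np.float32)); return [tuple(np.round(x,1)) if np.ndim(x) else round(x,1) for x in r]
E
python3 - <<'E'
from h import *
for n in('top0','scene0'):
    c=load(n);P,H=cloud(c);print(n)
    # rail / posts
    s=(P[:,2]>.165)&(P[:,2]<.215)&(P[:,1]<0)&(P[:,0]>.3)&(P[:,0]<.8)&(P[:,1]>-.45)&(H[:,1]<60)
    q=P[s];print('rail',len(q),q[:,2].max().round(3),rect(q))
    pt=q[q[:,2]>.194]; 
    if len(pt): 
        m=pt[:,1]>q[:,1].mean(); print('posts',pt[m].mean(0).round(4),pt[~m].mean(0).round(4))
    r=q[(q[:,2]>.18)&(q[:,2]<.191)]; print('railtop z',r[:,2].max())
    vx,vy,x0,y0=cv2.fitLine(r[:,:2].astype(np.float32),cv2.DIST_HUBER,0,.01,.01).ravel();print('line',vx,vy,x0,y0)
    b=(H[:,0]>100)&(H[:,0]<125)&(H[:,1]>140)&(P[:,1]<0)&(P[:,1]>-.4)&(P[:,0]>.2)&(P[:,0]<.75)&(P[:,2]<.07)
    q=P[b];print('tray z',np.percentile(q[:,2],[1,50,99]).round(3)); print(rect(q)); q=q[q[:,2]>.042];print('rim',rect(q)); print(cv2.boxPoints(cv2.minAreaRect((q[:,:2]*1000).astype(np.float32))).round().tolist())
    s=(H[:,0]>15)&(H[:,0]<32)&(H[:,1]>120)&(H[:,2]>70)&(P[:,0]>.3)&(P[:,0]<.6)&(P[:,1]>.12)&(P[:,1]<.38)&(P[:,2]<.11)&(P[:,2]>.0)
    q=P[s]; import scipy.cluster.hierarchy as h
    hi=q[q[:,2]>.075];L=h.fclusterdata(hi[:,:2],.012,'distance',method='single')
    for i in set(L):
        a=hi[L==i]
        if len(a)<20: continue
        print('br',len(a),a.mean(0).round(3),rect(a),'ztop',np.percentile(a[:,2],95).round(3))
        e=a[a[:,2]>np.percentile(a[:,2],75)];l=cv2.fitLine(e[:,:2].astype(np.float32),cv2.DIST_HUBER,0,.01,.01).ravel();print('  ridge dir deg',np.degrees(np.arctan2(l[1],l[0])).round(1),e.mean(0).round(3))
E
```

```text
top0
rail 908 0.204 [(np.float64(618.6), np.float64(-271.8)), (np.float64(418.7), np.float64(25.6)), 37.6]
posts [ 0.7761 -0.1507  0.1986] [ 0.4616 -0.3927  0.1989]
railtop z 0.1909940433087547
line 0.794591 0.60714513 0.62237334 -0.26752207
tray z [0.01  0.017 0.051]
[(np.float64(565.7), np.float64(-215.1)), (np.float64(327.1), np.float64(174.9)), 2.3]
rim [(np.float64(557.7), np.float64(-208.0)), (np.float64(311.6), np.float64(160.0)), 2.3]
[[399.0, -134.0], [405.0, -294.0], [717.0, -282.0], [710.0, -122.0]]
br 240 [0.495 0.19  0.085] [(np.float64(495.5), np.float64(190.7)), (np.float64(57.6), np.float64(44.1)), 75.4] ztop 0.094
  ridge dir deg -21.5 [0.495 0.191 0.092]
br 241 [0.375 0.298 0.086] [(np.float64(375.0), np.float64(298.9)), (np.float64(57.4), np.float64(41.4)), 85.4] ztop 0.094
  ridge dir deg -4.5 [0.373 0.299 0.093]
br 234 [0.427 0.241 0.086] [(np.float64(427.2), np.float64(243.0)), (np.float64(58.1), np.float64(42.2)), 77.8] ztop 0.094
  ridge dir deg -13.9 [0.428 0.242 0.092]
scene0
rail 1436 0.203 [(np.float64(622.7), np.float64(-272.8)), (np.float64(419.2), np.fl
[... 221 characters left out ...]
, (np.float64(345.1), np.float64(160.7)), 2.3]
rim [(np.float64(558.3), np.float64(-209.4)), (np.float64(314.6), np.float64(160.5)), 2.4]
[[398.0, -136.0], [405.0, -296.0], [719.0, -283.0], [712.0, -123.0]]
br 376 [0.5   0.19  0.086] [(np.float64(498.1), np.float64(189.8)), (np.float64(57.8), np.float64(49.9)), 75.3] ztop 0.094
  ridge dir deg -15.5 [0.499 0.189 0.093]
br 333 [0.432 0.242 0.086] [(np.float64(430.6), np.float64(241.9)), (np.float64(57.0), np.float64(48.4)), 78.3] ztop 0.094
  ridge dir deg -15.1 [0.43  0.242 0.093]
br 320 [0.378 0.297 0.086] [(np.float64(377.9), np.float64(297.9)), (np.float64(55.9), np.float64(51.9)), 84.5] ztop 0.095
  ridge dir deg -7.8 [0.378 0.298 0.093]
```

Both views agree to ~3 mm: rail mid (0.6205,-0.2723), rail direction 37.5°, tray at +0.614 rad. Now a move helper and the first reach (tray).

```bash
cat >> h.py <<'E'
def rel(x,y,z,yaw):
    """print: turn about tool z first, then shift in the turned (target) tool axes"""
    o=ctrl.get_obs();p=o['ee_pos'];cy=o['eef_rot'][2]
    d=np.array([x,y,z])-p;dy=(yaw-cy+np.pi)%(2*np.pi)-np.pi
    X=np.array([np.cos(yaw),np.sin(yaw),0]);Y=np.array([np.sin(yaw),-np.cos(yaw),0])
    print('turn z %.3f  shift %.4f %.4f %.4f'%(-dy,d@X,d@Y,-d[2]),'| t',round(o['time_s'],2),'tcp',p.round(4),o['eef_rot'].round(3),'q',o['qpos'].round(2),'F',o['force'].round(1),'w',round(o['grip_width'],4),'g',round(o['grip_force'],1))
M=np.array([.6205,-.2723]);YS=np.radians(37.55)
def st(a,b): return M+a*np.array([np.sin(YS),-np.cos(YS)])+b*np.array([np.cos(YS),np.sin(YS)])
E
python3 - <<'E'
from h import *
print(w(load('top0'),339,205,0.005), w(load('scene0'),295,239,.005), w(load('top0'),317,130,.17)); rel(.412,-.098,.205,2.226)
E
```

```text
[ 0.4572354  -0.02838579  0.005     ] [ 0.46189245 -0.02463918  0.005     ] [0.66393577 0.03563834 0.17      ]
turn z 0.553  shift -0.6174 -0.2009 0.0000 | t 0.15 tcp [0.1951 0.514  0.205 ] [-3.141 -0.     2.779] q [ 1.14  0.3   1.52  0.    1.32 -0.07] F [ 0.5 -0.4 -0.1] w 0.0938 g 0.0
```

Emit:
{"fn": "servo_tool", "kwargs": {"plan": [[0,0,0,0,0,0,0.14],[0,0,0,0,0,0,0.14],[0,0,0,0,0,0,0.14],[0,0,0,0,0,0,0.133],[0,-0.05,-0.016,0,0,0,0],[0,-0.05,-0.016,0,0,0,0],[0,-0.05,-0.016,0,0,0,0],[0,-0.05,-0.016,0,0,0,0]]}}

```text
time_s: 1.15
ee_pos: [0.2664, 0.315, 0.2053]
eef_rot: [-3.142, 0.0, 2.226]
force: [1.1, 0.4, 1.0]
grip_width: 0.0176
grip_force: 0.0
```

Emit:
{"fn": "servo_tool", "kwargs": {"plan": [[0,-0.052,-0.017,0,0,0,0],[0,-0.052,-0.017,0,0,0,0],[0,-0.052,-0.017,0,0,0,0],[0,-0.052,-0.017,0,0,0,0],[0,-0.052,-0.017,0,0,0,0],[0,-0.052,-0.017,0,0,0,0],[0,-0.052,-0.017,0,0,0,0],[0,-0.052,-0.017,0,0,0,0]]}}

```text
time_s: 2.15
ee_pos: [0.412, -0.0981, 0.2055]
eef_rot: [3.141, 0.0, 2.225]
force: [0.7, 1.3, -0.3]
grip_width: 0.0005
grip_force: 0.0
```

```bash
python3 -c "
from h import *
rel(.412,-.098,.035,2.226)"
```

```text
turn z -0.001  shift 0.0001 0.0000 0.1705 | t 2.15 tcp [ 0.412  -0.0981  0.2055] [3.141 0.    2.225] q [-0.32  0.01  1.85  0.    1.28 -0.97] F [ 0.7  1.3 -0.3] w 0.0005 g 0.0
```

Emit:
{"fn": "servo_tool", "kwargs": {"plan": [[0,-0.005,0.006,0.03,0,0,0],[0,0,0,0.04,0,0,0],[0,0,0,0.04,0,0,0],[0,0,0,0.04,0,0,0],[0,0,0,0.02,0,0,0],[0,-0.015,-0.008,0,0,0,0],[0,-0.015,-0.008,0,0,0,0],[0,0,0,0,0,0,0]]}}

```text
time_s: 3.15
ee_pos: [0.4259, -0.1316, 0.0364]
eef_rot: [3.141, 0.002, 2.224]
force: [0.6, 0.1, -0.1]
grip_width: 0.0003
grip_force: 0.0
```

Emit:
{"fn": "servo_tool", "kwargs": {"plan": [[0,-0.015,-0.007,0,0,0,0],[0,-0.015,-0.007,0,0,0,0],[0,-0.015,-0.007,0,0,0,0],[0,-0.015,-0.007,0,0,0,0],[0,-0.015,-0.007,0,0,0,0],[0,-0.015,-0.007,0,0,0,0],[0,-0.015,-0.007,0,0,0,0],[0,-0.015,-0.007,0,0,0,0]]}}

```text
time_s: 4.15
ee_pos: [0.4541, -0.2604, 0.0354]
eef_rot: [-3.142, -0.0, 2.226]
force: [-0.0, 2.0, 0.8]
grip_width: 0.0006
grip_force: 0.5
```

```bash
cat >> h.py <<'E'
def tray(tag):
    for n in('top','scene'):
        c=shot(n,tag+n);P,H=cloud(c)
        b=(H[:,0]>100)&(H[:,0]<125)&(H[:,1]>140)&(P[:,1]<0)&(P[:,1]>-.45)&(P[:,0]>.2)&(P[:,0]<.8)&(P[:,2]<.07)
        q=P[b]; q=q[(q[:,2]>.042)&(q[:,2]<.056)];r=cv2.minAreaRect((q[:,:2]*1000).astype(np.float32));print(n,len(q),rect(q),cv2.boxPoints(r).round().tolist())
E
python3 -c "
from h import *
rel(*st(-.088,-.135),.035,2.226)
tray('t1')"
```

```text
turn z -0.000  shift -0.0229 -0.0104 0.0004 | t 4.15 tcp [ 0.4541 -0.2604  0.0354] [-3.142 -0.     2.226] q [-0.59  0.45  1.75 -0.    0.94 -1.25] F [-0.   2.   0.8] w 0.0006 g 0.5
top 201 [(np.float64(609.4), np.float64(-265.5)), (np.float64(308.4), np.float64(161.0)), 32.8] [[436.0, -281.0], [523.0, -417.0], [783.0, -250.0], [695.0, -114.0]]
scene 627 [(np.float64(611.5), np.float64(-268.3)), (np.float64(312.4), np.float64(160.3)), 33.4] [[437.0, -287.0], [525.0, -421.0], [786.0, -249.0], [698.0, -115.0]]
```

Emit:
{"fn": "servo_tool", "kwargs": {"plan": [[0,-0.006,-0.002,0,0,0,0],[0,-0.006,-0.002,0,0,0,0],[0,-0.006,-0.002,0,0,0,0],[0,-0.003,0,0,0,0,0],[0,0,0,0,0,0,0],[0,0,0,0,0,0,0],[0,0,0,0,0,0,0],[0,0,0,0,0,0,0]]}}

```text
time_s: 5.25
ee_pos: [0.4619, -0.2795, 0.0355]
eef_rot: [3.142, 0.0, 2.226]
force: [-0.1, -0.3, 0.1]
grip_width: 0.0003
grip_force: 0.0
```

```bash
python3 -c "
from h import *
rel(*st(-.088,-.135),.035,2.226)
tray('t2')"
```

```text
turn z -0.000  shift -0.0029 -0.0049 0.0005 | t 5.25 tcp [ 0.4619 -0.2795  0.0355] [3.142 0.    2.226] q [-0.61  0.48  1.7  -0.    0.96 -1.27] F [-0.1 -0.3  0.1] w 0.0003 g 0.0
top 258 [(np.float64(618.9), np.float64(-271.8)), (np.float64(308.8), np.float64(162.0)), 37.6] [[447.0, -302.0], [546.0, -430.0], [791.0, -242.0], [692.0, -113.0]]
scene 645 [(np.float64(620.6), np.float64(-272.8)), (np.float64(311.7), np.float64(160.0)), 37.2] [[448.0, -303.0], [545.0, -431.0], [793.0, -242.0], [696.0, -115.0]]
```

Tray is square (37.4° vs rail 37.55°). Retreat and re-measure the brackets.

Emit:
{"fn": "servo_tool", "kwargs": {"plan": [[0,0.02,0,0,0,0,0],[0,0,0,-0.05,0,0,0],[0,0,0,-0.05,0,0,0],[0,0,0,-0.05,0,0,0],[0,0,0,-0.05,0,0,0],[80,0.04,0,0,0,0,0],[80,0.04,0,0,0,0,0],[80,0.04,0,0,0,0,0]]}}

```text
time_s: 6.35
ee_pos: [0.3758, -0.1676, 0.2355]
eef_rot: [3.141, 0.0, 2.226]
force: [-0.7, -0.1, 0.3]
grip_width: 0.0273
grip_force: 0.0
```

```bash
cat >> h.py <<'E'
def brackets(tag,zlo=.075,box=(.3,.6,.1,.4),zhi=.11):
    import scipy.cluster.hierarchy as h
    for n in('top','scene'):
        c=shot(n,tag+n);P,H=cloud(c);print(n)
        s=(H[:,0]>15)&(H[:,0]<32)&(H[:,1]>120)&(H[:,2]>70)&(P[:,0]>box[0])&(P[:,0]<box[1])&(P[:,1]>box[2])&(P[:,1]<box[3])&(P[:,2]<zhi)&(P[:,2]>zlo)
        hi=P[s];L=h.fclusterdata(hi[:,:2],.012,'distance',method='single')
        for i in set(L):
            a=hi[L==i]
            if len(a)>20: print(' ',len(a),'mean',a.mean(0).round(4),rect(a),'ztop',np.percentile(a[:,2],95).round(3))
E
python3 -c "
from h import *
brackets('b1')
rel(.497,.190,.2,-.256)"
```

```text
top
  240 mean [0.4949 0.1893 0.0856] [(np.float64(494.8), np.float64(190.9)), (np.float64(57.3), np.float64(45.2)), 74.2] ztop 0.093
  239 mean [0.4274 0.2412 0.0857] [(np.float64(427.2), np.float64(242.4)), (np.float64(58.3), np.float64(42.2)), 78.3] ztop 0.094
  240 mean [0.3749 0.2978 0.0859] [(np.float64(375.1), np.float64(299.9)), (np.float64(59.4), np.float64(41.5)), 85.3] ztop 0.094
scene
  373 mean [0.4996 0.1899 0.0864] [(np.float64(498.8), np.float64(190.0)), (np.float64(56.2), np.float64(51.1)), 72.5] ztop 0.094
  330 mean [0.4317 0.2416 0.0865] [(np.float64(431.4), np.float64(242.3)), (np.float64(56.5), np.float64(49.6)), 74.7] ztop 0.094
  318 mean [0.3785 0.2965 0.0866] [(np.float64(377.0), np.float64(297.8)), (np.float64(55.8), np.float64(51.4)), 83.4] ztop 0.094
turn z 2.483  shift 0.0274 -0.3759 0.0359 | t 6.45 tcp [ 0.3753 -0.1668  0.2359] [3.141e+00 1.000e-03 2.227e+00] q [-0.51 -0.04  1.84  0.    1.35 -1.16] F [ 1.6 -1.1  1.2] w 0.0354 g 0.0
```

Emit:
{"fn": "servo_tool", "kwargs": {"plan": [[80,0,0,0,0,0,0.178],[80,0,0,0,0,0,0.178],[80,0,0,0,0,0,0.178],[80,0,0,0,0,0,0.178],[80,0,0,0,0,0,0.178],[80,0,0,0,0,0,0.178],[80,0,0,0,0,0,0.178],[80,0,0,0,0,0,0.178]]}}

```text
time_s: 7.45
ee_pos: [0.377, -0.169, 0.2355]
eef_rot: [3.141, 0.0, 0.796]
force: [0.6, 0.1, -0.3]
grip_width: 0.0749
grip_force: 0.0
```

Emit:
{"fn": "servo_tool", "kwargs": {"plan": [[80,0,0,0,0,0,0.178],[80,0,0,0,0,0,0.178],[80,0,0,0,0,0,0.178],[80,0,0,0,0,0,0.178],[80,0,0,0,0,0,0.178],[80,0,0,0,0,0,0.183],[80,0.003,-0.047,0,0,0,0],[80,0.003,-0.047,0,0,0,0]]}}

```text
time_s: 8.45
ee_pos: [0.4082, -0.0791, 0.2355]
eef_rot: [3.142, -0.0, -0.273]
force: [0.6, 0.2, 0.1]
grip_width: 0.0752
grip_force: 0.0
```

Emit:
{"fn": "servo_tool", "kwargs": {"plan": [[80,0.003,-0.047,0,0,0,0],[80,0.003,-0.047,0,0,0,0],[80,0.003,-0.047,0,0,0,0],[80,0.003,-0.047,0,0,0,0],[80,0.003,-0.047,0,0,0,0],[80,0,-0.04,0,0,0,0],[80,0,0,0,0,0,0],[80,0,0,0,0,0,0]]}}

```text
time_s: 9.45
ee_pos: [0.4959, 0.1808, 0.2352]
eef_rot: [3.141, 0.0, -0.271]
force: [-0.9, 0.6, -0.1]
grip_width: 0.0752
grip_force: 0.0
```

```bash
python3 -c "
from h import *
shot('wrist','w1')
rel(.497,.190,.045,-.27)"
```

```text
turn z -0.002  shift -0.0014 -0.0095 0.1904 | t 9.5 tcp [0.4958 0.1805 0.2354] [ 3.141  0.    -0.272] q [ 0.28  0.23  1.54 -0.    1.37  2.12] F [0.5 0.6 0.1] w 0.0753 g 0.0
```

View pics/w1.png

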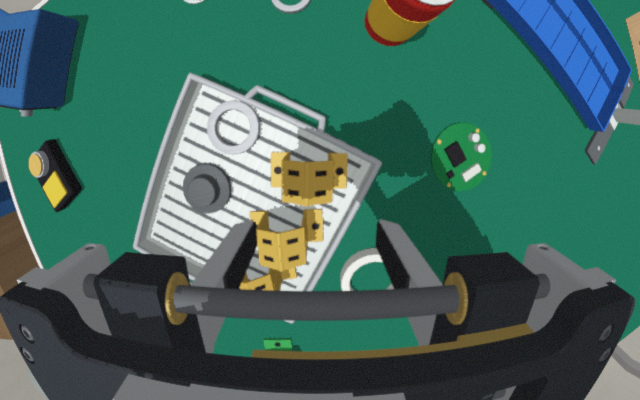

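Bracket A at (308,178), square to the tool; descend and grip.

Emit:
{"fn": "servo_tool", "kwargs": {"plan": [[80,-0.001,-0.0095,0,0,0,0],[80,0,0,0.04,0,0,0],[80,0,0,0.04,0,0,0],[80,0,0,0.04,0,0,0],[80,0,0,0.03,0,0,0],[80,0,0,0.02,0,0,0],[80,0,0,0.02,0,0,0],[80,0,0,0,0,0,0]]}}

```text
time_s: 10.5
ee_pos: [0.4968, 0.1904, 0.0445]
eef_rot: [3.14, 0.002, -0.272]
force: [0.1, -0.5, 0.1]
grip_width: 0.0749
grip_force: 0.0
```

Emit:
{"fn": "servo_tool", "kwargs": {"plan": [[55,0,0,0,0,0,0],[50,0,0,0,0,0,0],[50,0,0,0,0,0,0],[50,0,0,0,0,0,0],[50,0,0,0,0,0,0],[50,0,0,0,0,0,0],[50,0,0,0,0,0,0],[50,0,0,0,0,0,0]], "force": 25}}

```text
time_s: 11.5
ee_pos: [0.4978, 0.1909, 0.0464]
eef_rot: [-3.141, -0.001, -0.271]
force: [-1.3, -0.4, 6.8]
grip_width: 0.058
grip_force: 24.9
```

```bash
python3 -c "
from h import *
rel(.497,.190,.265,-.27)"
```

```text
turn z -0.001  shift -0.0005 0.0010 -0.2186 | t 11.5 tcp [0.4978 0.1909 0.0464] [-3.141e+00 -1.000e-03 -2.710e-01] q [ 0.3   0.45  1.72 -0.    0.97  2.14] F [-1.3 -0.4  6.8] w 0.058 g 24.9
```

Emit:
{"fn": "servo_tool", "kwargs": {"plan": [[50,0,0,-0.02,0,0,0],[50,0,0,-0.03,0,0,0],[50,0,0,-0.04,0,0,0],[50,0,0,-0.04,0,0,0],[50,0,0,-0.04,0,0,0],[50,0,0,-0.04,0,0,0],[50,0,0,-0.03,0,0,0],[50,0,0,0,0,0,0]]}}

```text
time_s: 12.5
ee_pos: [0.4977, 0.1909, 0.287]
eef_rot: [-3.14, -0.003, -0.271]
force: [1.0, -0.4, -3.4]
grip_width: 0.0583
grip_force: 24.9
```

Emit:
{"fn": "servo_tool", "kwargs": {"plan": [[50,0,0,0,0,0,-0.154],[50,0,0,0,0,0,-0.154],[50,0,0,0,0,0,-0.154],[50,0,0,0,0,0,-0.154],[50,0,0,0,0,0,-0.154],[50,0,0,0,0,0,-0.156],[50,0,0,0,0,0,0],[50,0,0,0,0,0,0]]}}

```text
time_s: 13.5
ee_pos: [0.4971, 0.1907, 0.2845]
eef_rot: [-3.141, 0.001, 0.651]
force: [-0.8, 0.2, -1.7]
grip_width: 0.0581
grip_force: 24.9
```

```bash
python3 -c "
from h import *
brackets('b2')
rel(*st(0,.07),.285,.655)"
```

```text
topTraceback (most recent call last):
  File "<string>", line 3, in <module>
    brackets('b2')
    ~~~~~~~~^^^^^^
  File "h.py", line 35, in brackets
    hi=P[s];L=h.fclusterdata(hi[:,:2],.012,'distance',method='single')
              ~~~~~~~~~~~~~~^^^^^^^^^^^^^^^^^^^^^^^^^^^^^^^^^^^^^^^^^^
    Z = linkage(Y, method=method)
    n = distance.num_obs_y(y)
    raise ValueError("The number of observations cannot be determined on "
                     "an empty distance matrix.")
ValueError: The number of observations cannot be determined on an empty distance matrix.
```

Emit:
{"fn": "servo_tool", "kwargs": {"plan": [[50,-0.0114,0.03,0,0,0,-0.004],[50,-0.0114,0.045,0,0,0,0],[50,-0.0114,0.045,0,0,0,0],[50,-0.0114,0.045,0,0,0,0],[50,-0.0114,0.045,0,0,0,0],[50,-0.0114,0.045,0,0,0,0],[50,-0.0114,0.045,0,0,0,0],[50,-0.0114,0.045,0,0,0,0]]}}

```text
time_s: 14.55
ee_pos: [0.6367, -0.1394, 0.2851]
eef_rot: [-3.141, 0.0, 0.657]
force: [0.3, 1.0, -2.8]
grip_width: 0.058
grip_force: 24.9
```

Emit:
{"fn": "servo_tool", "kwargs": {"plan": [[50,-0.012,0.04,0,0,0,0],[50,-0.012,0.04,0,0,0,0],[50,0,0.017,0,0,0,0],[50,0,0,0,0,0,0],[50,0,0,0,0,0,0],[50,0,0,0,0,0,0],[50,0,0,0,0,0,0],[50,0,0,0,0,0,0]]}}

```text
time_s: 15.55
ee_pos: [0.6766, -0.229, 0.2857]
eef_rot: [3.141, -0.0, 0.659]
force: [0.1, 0.3, -2.5]
grip_width: 0.0577
grip_force: 24.9
```

```bash
python3 -c "
from h import *
rel(*st(0,.07),.285,.655)
c=shot('scene','s3'); c2=shot('wrist','w3')
f=cv2.resize(c['pixels'][130:380,90:340,::-1],None,fx=2,fy=2)
cv2.imwrite('pics/v3.png',np.hstack([f,np.vstack([cv2.resize(c2['pixels'][:,:,::-1],(300,188)),np.zeros((312,300,3),np.uint8)])]))"
```

```text
turn z 0.004  shift -0.0009 0.0001 0.0007 | t 15.55 tcp [ 0.6766 -0.229   0.2857] [ 3.141 -0.     0.659] q [-0.38  0.67  0.8  -0.    1.67  0.53] F [ 0.1  0.3 -2.5] w 0.0577 g 24.9
```

View pics/v3.png

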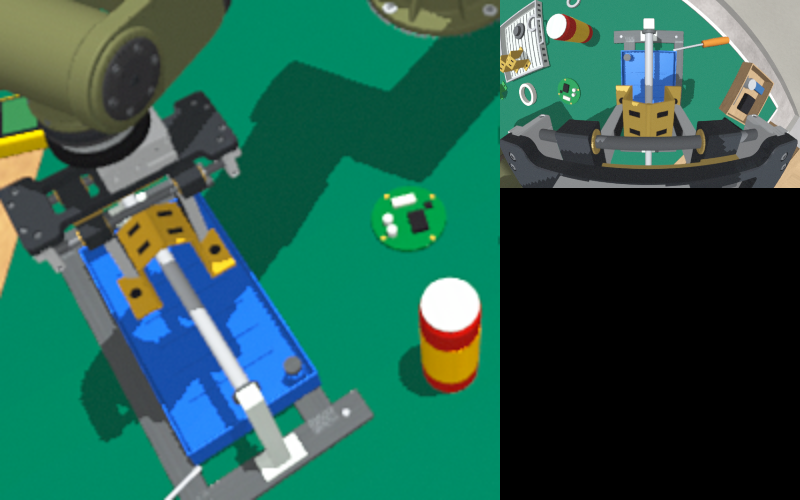

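Bracket is held square, rail centred beneath it. Lower.

Emit:
{"fn": "servo_tool", "kwargs": {"plan": [[50,0,0,0.025,0,0,0.004],[50,0,0,0.03,0,0,0],[50,0,0,0.03,0,0,0],[50,0,0,0.03,0,0,0],[50,0,0,0.014,0,0,0],[50,0,0,0.005,0,0,0],[50,0,0,0.002,0,0,0],[50,0,0,0,0,0,0]]}}

```text
time_s: 16.65
ee_pos: [0.677, -0.2294, 0.1504]
eef_rot: [3.141, -0.001, 0.655]
force: [0.4, 0.3, -3.2]
grip_width: 0.0577
grip_force: 24.9
```

Emit:
{"fn": "servo_tool", "kwargs": {"plan": [[50,0,0,0.001,0,0,0],[50,0,0,0.001,0,0,0],[50,0,0,0.001,0,0,0],[50,0,0,0.001,0,0,0],[50,0,0,0,0,0,0],[50,0,0,0,0,0,0],[50,0,0,0,0,0,0],[50,0,0,0,0,0,0]]}}

```text
time_s: 17.65
ee_pos: [0.6769, -0.2295, 0.146]
eef_rot: [3.141, -0.0, 0.655]
force: [0.5, -2.1, 5.6]
grip_width: 0.0578
grip_force: 24.9
```

Emit:
{"fn": "servo_tool", "kwargs": {"plan": [[50,0,0,0,0,0,0],[50,0,0,0,0,0,0],[65,0,0,0,0,0,0],[70,0,0,0,0,0,0],[80,0,0,0,0,0,0],[80,0,0,0,0,0,0],[80,0,0,0,0,0,0],[80,0,0,0,0,0,0]], "force": 4}}

```text
time_s: 18.65
ee_pos: [0.6767, -0.2293, 0.1455]
eef_rot: [3.142, -0.0, 0.655]
force: [-0.6, -0.3, -0.4]
grip_width: 0.0752
grip_force: 0.0
```

Emit:
{"fn": "servo_tool", "kwargs": {"plan": [[80,0,0,-0.02,0,0,0],[80,0,0,-0.03,0,0,0],[80,0,0,-0.03,0,0,0],[80,0,0,-0.03,0,0,0],[80,0,0,-0.03,0,0,0],[80,0,-0.04,0,0,0,0],[80,0,-0.045,0,0,0,0],[80,0,-0.045,0,0,0,0]]}}

```text
time_s: 19.65
ee_pos: [0.5965, -0.1252, 0.2871]
eef_rot: [3.14, -0.001, 0.655]
force: [1.9, -0.3, 0.2]
grip_width: 0.0754
grip_force: 0.0
```

```bash
python3 -c "
from h import *
brackets('b3')
brackets('b3h',.165,(.4,.85,-.5,0),.21)
rel(.430,.242,.285,-.21)"
```

```text
top
  237 mean [0.4269 0.2416 0.0855] [(np.float64(427.0), np.float64(242.9)), (np.float64(57.7), np.float64(43.0)), 77.7] ztop 0.094
  235 mean [0.3748 0.2981 0.0857] [(np.float64(375.5), np.float64(300.0)), (np.float64(58.6), np.float64(41.0)), 87.0] ztop 0.094
scene
  652 mean [0.4056 0.2688 0.0864] [(np.float64(405.6), np.float64(270.2)), (np.float64(71.0), np.float64(149.9)), 43.7] ztop 0.095
top
  42 mean [ 0.655  -0.2145  0.1769] [(np.float64(656.7), np.float64(-217.1)), (np.float64(24.3), np.float64(16.3)), 40.7] ztop 0.183
scene
  577 mean [ 0.6804 -0.2293  0.185 ] [(np.float64(678.3), np.float64(-230.0)), (np.float64(48.2), np.float64(58.1)), 37.5] ztop 0.193
turn z 0.866  shift -0.2406 -0.3250 0.0024 | t 19.85 tcp [ 0.5976 -0.126   0.2874] [ 3.14e+00 -1.00e-03  6.56e-01] q [-0.27  0.39  1.21 -0.    1.54  0.65] F [0.4 0.4 0.3] w 0.0754 g 0.0
```

First bracket hangs square (37.5°, top 0.193). Next: bracket B.

Emit:
{"fn": "servo_tool", "kwargs": {"plan": [[80,0,0,0,0,0,0.177],[80,0,0,0,0,0,0.177],[80,0,0,0,0,0,0.177],[80,0,0,0,0,0,0.177],[80,0,0,0,0,0,0.178],[80,-0.025,-0.032,0,0,0,0],[80,-0.033,-0.042,0,0,0,0],[80,-0.033,-0.042,0,0,0,0]]}}

```text
time_s: 20.85
ee_pos: [0.5356, 0.0079, 0.2859]
eef_rot: [-3.142, -0.0, -0.233]
force: [0.6, 0.8, 0.4]
grip_width: 0.0753
grip_force: 0.0
```

Emit:
{"fn": "servo_tool", "kwargs": {"plan": [[80,-0.033,-0.042,0,0,0,0],[80,-0.033,-0.042,0,0,0,0],[80,-0.033,-0.042,0,0,0,0],[80,-0.033,-0.042,0,0,0,0],[80,-0.0237,-0.0365,0,0,0,0],[80,0,0,0.04,0,0,0],[80,0,0,0.04,0,0,0],[80,0,0,0,0,0,0]]}}

```text
time_s: 21.85
ee_pos: [0.4308, 0.2417, 0.204]
eef_rot: [3.139, 0.003, -0.232]
force: [0.3, 0.4, 0.2]
grip_width: 0.0752
grip_force: 0.0
```

```bash
python3 -c "
from h import *
shot('wrist','w4')
rel(.4295,.2425,.0455,-.23)"
```

```text
turn z -0.002  shift -0.0021 0.0001 0.1605 | t 21.9 tcp [0.4315 0.2421 0.206 ] [ 3.141e+00  1.000e-03 -2.320e-01] q [ 0.44  0.18  1.67 -0.    1.29  2.24] F [-0.1 -0.1  1.4] w 0.0753 g 0.0
```

View pics/w4.png

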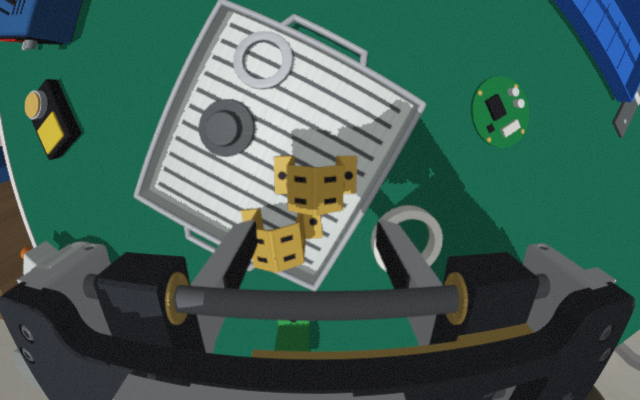

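B at (315,188) is centred; descend and grip.

Emit:
{"fn": "servo_tool", "kwargs": {"plan": [[80,-0.001,0,0.03,0,0,0],[80,0,0,0.035,0,0,0],[80,0,0,0.035,0,0,0],[80,0,0,0.03,0,0,0],[80,0,0,0.02,0,0,0],[80,0,0,0.01,0,0,0],[80,0,0,0,0,0,0],[80,0,0,0,0,0,0]]}}

```text
time_s: 22.9
ee_pos: [0.4306, 0.2428, 0.0467]
eef_rot: [-3.14, -0.001, -0.231]
force: [-0.4, 0.8, 0.8]
grip_width: 0.0751
grip_force: 0.0
```

Emit:
{"fn": "servo_tool", "kwargs": {"plan": [[55,0,0,0,0,0,0],[50,0,0,0,0,0,0],[50,0,0,0,0,0,0],[50,0,0,0,0,0,0],[50,0,0,0,0,0,0],[50,0,0,0,0,0,0],[50,0,0,0,0,0,0],[50,0,0,0,0,0,0]], "force": 25}}

```text
time_s: 23.9
ee_pos: [0.43, 0.2426, 0.0459]
eef_rot: [-3.141, -0.001, -0.231]
force: [-1.4, -0.7, 5.1]
grip_width: 0.0577
grip_force: 25.0
```

Emit:
{"fn": "servo_tool", "kwargs": {"plan": [[50,0,0,-0.02,0,0,0],[50,0,0,-0.03,0,0,0],[50,0,0,-0.04,0,0,0],[50,0,0,-0.04,0,0,0],[50,0,0,-0.04,0,0,0],[50,0,0,-0.04,0,0,0],[50,0,0,-0.03,0,0,0],[50,0,0,0,0,0,0]]}}

```text
time_s: 24.9
ee_pos: [0.4302, 0.2427, 0.2866]
eef_rot: [-3.14, -0.002, -0.231]
force: [1.0, 0.2, -2.8]
grip_width: 0.0578
grip_force: 25.0
```

Emit:
{"fn": "servo_tool", "kwargs": {"plan": [[50,0,0,0,0,0,-0.177],[50,0,0,0,0,0,-0.177],[50,0,0,0,0,0,-0.177],[50,0,0,0,0,0,-0.177],[50,0,0,0,0,0,-0.178],[50,-0.01,0.03,0,0,0,0],[50,-0.016,0.049,0,0,0,0],[50,-0.016,0.049,0,0,0,0]]}}

```text
time_s: 25.9
ee_pos: [0.4743, 0.1141, 0.2833]
eef_rot: [-3.14, 0.002, 0.656]
force: [1.5, 0.1, -2.3]
grip_width: 0.0577
grip_force: 25.0
```

Emit:
{"fn": "servo_tool", "kwargs": {"plan": [[50,-0.017,0.052,0,0,0,0],[50,-0.017,0.052,0,0,0,0],[50,-0.017,0.052,0,0,0,0],[50,-0.017,0.052,0,0,0,0],[50,-0.017,0.052,0,0,0,0],[50,-0.017,0.052,0,0,0,0],[50,-0.017,0.052,0,0,0,0],[50,-0.0115,0.0324,0,0,0,0]]}}

```text
time_s: 26.9
ee_pos: [0.6123, -0.2807, 0.282]
eef_rot: [-3.138, 0.002, 0.653]
force: [-1.0, 0.0, -3.0]
grip_width: 0.0579
grip_force: 25.0
```

```bash
python3 -c "
from h import *
shot('wrist','w5')
rel(*st(0,-.01),.145,.655)"
```

```text
turn z -0.004  shift 0.0034 -0.0040 0.1363 | t 26.95 tcp [ 0.6123 -0.2836  0.2813] [-3.138e+00  3.000e-03  6.510e-01] q [-0.49  0.56  0.98 -0.    1.6   0.43] F [ 0.6 -3.2 -2.4] w 0.0573 g 25.0
```

View pics/w5.png

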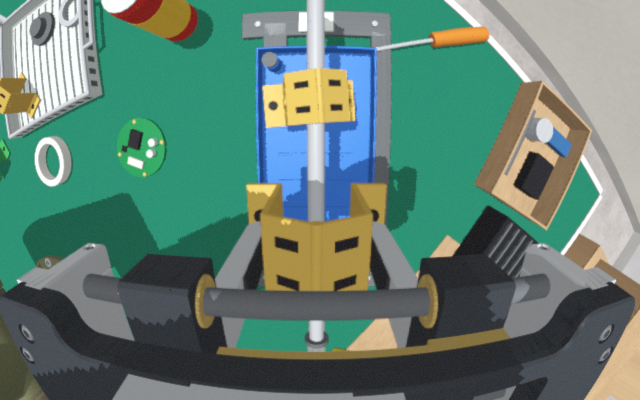

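The picture shows the rail drawn over the first bracket at (318,98), as though it is no longer hung. Check its height.

```bash
python3 -c "
from h import *
for n in ('top','scene'):
    c=shot(n,'d5'+n);P,H=cloud(c)
    s=(H[:,0]>15)&(H[:,0]<32)&(H[:,1]>120)&(H[:,2]>70)&(P[:,0]>.62)&(P[:,0]<.8)&(P[:,1]<-.1)&(P[:,1]>-.35)
    q=P[s];print(n,len(q),np.percentile(q[:,2],[1,10,50,90,99]).round(3));
    for lo,hi in((0,.07),(.07,.12),(.165,.21)):
        r=q[(q[:,2]>lo)&(q[:,2]<hi)]
        if len(r)>5: print(lo,len(r),rect(r),r[:,2].max().round(3))
a=load('d5scene')['pixels'][:,:,::-1];b=load('d5top')['pixels'][:,:,::-1]
cv2.imwrite('pics/v5.png',np.hstack([cv2.resize(a[130:380,90:290],None,fx=2,fy=2),cv2.resize(b[60:260,340:500],(400,500))]))"
```

```text
top 470 [0.112 0.116 0.178 0.191 0.196]
0.07 91 [(np.float64(648.7), np.float64(-192.6)), (np.float64(40.4), np.float64(24.3)), 42.6] 0.12
0.165 280 [(np.float64(679.2), np.float64(-225.5)), (np.float64(45.0), np.float64(58.0)), 42.0] 0.198
scene 1565 [0.102 0.108 0.189 0.324 0.406]
0.07 346 [(np.float64(677.0), np.float64(-221.4)), (np.float64(47.1), np.float64(99.8)), 41.8] 0.12
0.165 600 [(np.float64(683.6), np.float64(-226.4)), (np.float64(48.5), np.float64(58.5)), 41.1] 0.198
```

View pics/v5.png

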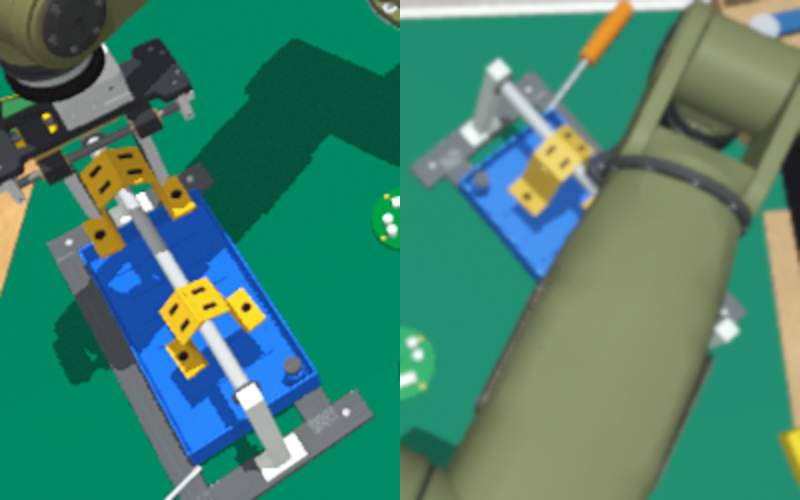

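Still hung astride (the stripe was shading), now about 4° twisted, perhaps swinging from a knock; I'll re-check it later. Settle, then lower B.

Emit:
{"fn": "servo_tool", "kwargs": {"plan": [[50,0,0,0.02,0,0,0],[50,0,0,0.02,0,0,0],[50,0,0,0,0,0,0],[50,0,0,0,0,0,0],[50,0,0,0,0,0,0],[50,0,0,0,0,0,0],[50,0,0,0,0,0,0],[50,0,0,0,0,0,0]]}}

```text
time_s: 28.05
ee_pos: [0.6124, -0.2785, 0.2455]
eef_rot: [3.142, -0.0, 0.655]
force: [-0.2, 0.0, -1.8]
grip_width: 0.0578
grip_force: 25.0
```

```bash
python3 -c "
from h import *
rel(*st(0,-.01),.145,.655)
brackets('b6',.165,(.63,.85,-.5,0),.21)"
```

```text
turn z -0.000  shift 0.0002 0.0000 0.1005 | t 28.05 tcp [ 0.6124 -0.2785  0.2455] [ 3.142 -0.     0.655] q [-0.48  0.56  1.06  0.    1.52  0.43] F [-0.2  0.  -1.8] w 0.0578 g 25.0
top
  282 mean [ 0.6766 -0.2216  0.1848] [(np.float64(678.6), np.float64(-225.1)), (np.float64(45.2), np.float64(60.4)), 43.2] ztop 0.194
scene
  600 mean [ 0.6856 -0.2265  0.1858] [(np.float64(683.7), np.float64(-226.5)), (np.float64(48.4), np.float64(59.3)), 43.1] ztop 0.194
  104 mean [ 0.6452 -0.3045  0.2082] [(np.float64(640.0), np.float64(-306.5)), (np.float64(39.7), np.float64(23.6)), 40.8] ztop 0.21
```

Emit:
{"fn": "servo_tool", "kwargs": {"plan": [[50,0,0,0.025,0,0,0],[50,0,0,0.03,0,0,0],[50,0,0,0.025,0,0,0],[50,0,0,0.013,0,0,0],[50,0,0,0.003,0,0,0],[50,0,0,0.002,0,0,0],[50,0,0,0,0,0,0],[50,0,0,0,0,0,0]]}}

```text
time_s: 29.15
ee_pos: [0.6126, -0.2786, 0.1481]
eef_rot: [3.141, -0.0, 0.655]
force: [0.5, 0.4, -2.4]
grip_width: 0.058
grip_force: 25.0
```

Emit:
{"fn": "servo_tool", "kwargs": {"plan": [[50,0,0,0.001,0,0,0],[50,0,0,0.0005,0,0,0],[50,0,0,0,0,0,0],[50,0,0,0,0,0,0],[50,0,0,0,0,0,0],[50,0,0,0,0,0,0],[50,0,0,0,0,0,0],[50,0,0,0,0,0,0]]}}

```text
time_s: 30.15
ee_pos: [0.6124, -0.2785, 0.1459]
eef_rot: [3.142, 0.0, 0.655]
force: [-0.7, 0.7, -1.7]
grip_width: 0.0576
grip_force: 25.0
```

Emit:
{"fn": "servo_tool", "kwargs": {"plan": [[50,0,0,0.001,0,0,0],[50,0,0,0.001,0,0,0],[50,0,0,0,0,0,0],[50,0,0,0,0,0,0],[50,0,0,0,0,0,0],[50,0,0,0,0,0,0],[50,0,0,0,0,0,0],[50,0,0,0,0,0,0]]}}

```text
time_s: 31.15
ee_pos: [0.613, -0.2789, 0.1455]
eef_rot: [3.139, -0.001, 0.655]
force: [-0.5, -0.5, 7.5]
grip_width: 0.0581
grip_force: 25.0
```

Emit:
{"fn": "servo_tool", "kwargs": {"plan": [[50,0,0,0,0,0,0],[50,0,0,0,0,0,0],[65,0,0,0,0,0,0],[70,0,0,0,0,0,0],[80,0,0,0,0,0,0],[80,0,0,0,0,0,0],[80,0,0,0,0,0,0],[80,0,0,0,0,0,0]], "force": 4}}

```text
time_s: 32.15
ee_pos: [0.6124, -0.2784, 0.1439]
eef_rot: [-3.142, 0.0, 0.655]
force: [-0.1, -0.3, 0.2]
grip_width: 0.075
grip_force: 0.0
```

Emit:
{"fn": "servo_tool", "kwargs": {"plan": [[80,0,0,-0.02,0,0,0],[80,0,0,-0.03,0,0,0],[80,0,0,-0.03,0,0,0],[80,0,0,-0.03,0,0,0],[80,0,0,-0.03,0,0,0],[80,0,-0.04,0,0,0,0],[80,0,-0.045,0,0,0,0],[80,0,-0.045,0,0,0,0]]}}

```text
time_s: 33.15
ee_pos: [0.5322, -0.1743, 0.2839]
eef_rot: [3.141, -0.0, 0.655]
force: [1.0, -0.0, -0.1]
grip_width: 0.0751
grip_force: 0.0
```

```bash
python3 -c "
from h import *
brackets('b7',.165,(.4,.85,-.5,0),.205)
brackets('b7',.075)
rel(*st(0,.076),.285,.74)
a=load('b7scene')['pixels'][:,:,::-1];b=load('b7top')['pixels'][:,:,::-1]
cv2.imwrite('pics/v7.png',np.hstack([cv2.resize(a[130:380,90:290],None,fx=2,fy=2),cv2.resize(b[60:260,340:500],(400,500))]))"
```

```text
topTraceback (most recent call last):
  File "<string>", line 3, in <module>
    brackets('b7',.165,(.4,.85,-.5,0),.205)
    ~~~~~~~~^^^^^^^^^^^^^^^^^^^^^^^^^^^^^^^
  File "h.py", line 35, in brackets
    hi=P[s];L=h.fclusterdata(hi[:,:2],.012,'distance',method='single')
              ~~~~~~~~~~~~~~^^^^^^^^^^^^^^^^^^^^^^^^^^^^^^^^^^^^^^^^^^
    Z = linkage(Y, method=method)
    n = distance.num_obs_y(y)
    raise ValueError("The number of observations cannot be determined on "
                     "an empty distance matrix.")
ValueError: The number of observations cannot be determined on an empty distance matrix.
```

Top view is occluded by the arm; use a guard and only the scene view where needed.

```bash
sed -i 's/hi=P\[s\];L=/hi=P[s]\n        if len(hi)<20: continue\n        L=/' h.py; python3 -c "
from h import *
brackets('b7',.165,(.4,.85,-.5,0),.205)
brackets('b8',.075)
rel(*st(0,.076),.285,.74)"
```

```text
top
scene
  613 mean [ 0.6853 -0.2264  0.1857] [(np.float64(683.3), np.float64(-226.3)), (np.float64(49.4), np.float64(59.4)), 41.8] ztop 0.194
  520 mean [ 0.616  -0.2793  0.185 ] [(np.float64(613.7), np.float64(-279.7)), (np.float64(48.3), np.float64(58.6)), 36.7] ztop 0.193
top
  238 mean [0.375  0.2985 0.0858] [(np.float64(375.3), np.float64(299.9)), (np.float64(57.3), np.float64(41.8)), 85.3] ztop 0.094
scene
  321 mean [0.3783 0.2968 0.0863] [(np.float64(377.8), np.float64(298.1)), (np.float64(55.8), np.float64(50.5)), 84.1] ztop 0.094
turn z -0.085  shift 0.0748 0.1364 -0.0008 | t 33.4 tcp [ 0.5335 -0.1757  0.2842] [ 3.141 -0.     0.655] q [-0.38  0.28  1.37 -0.    1.5   0.53] F [ 0.2 -0.7 -0.3] w 0.0751 g 0.0
```

Scene view: B hangs at 36.7° (good), A twisted to ~42°. Re-grip A squarely to straighten it.

Emit:
{"fn": "servo_tool", "kwargs": {"plan": [[80,0.025,0.036,0,0,0,0],[80,0.031,0.047,0,0,0,0],[80,0.031,0.0466,0,0,0,0],[80,0,0,0,0,0,0],[80,0,0,0.03,0,0,0],[80,0,0,0.03,0,0,0],[80,0,0,0.01,0,0,0],[80,0,0,0,0,0,0]]}}

```text
time_s: 34.4
ee_pos: [0.6777, -0.2243, 0.2147]
eef_rot: [3.142, -0.0, 0.655]
force: [-0.6, -0.3, 0.6]
grip_width: 0.0753
grip_force: 0.0
```

Emit:
{"fn": "servo_tool", "kwargs": {"plan": [[80,0,0,0.02,0,0,0],[80,0,0,0.02,0,0,0],[80,0,0,0.02,0,0,0],[80,0,0,0.009,0,0,0],[70,0,0,0,0,0,0],[60,0,0,0,0,0,0],[50,0,0,0,0,0,0],[50,0,0,0,0,0,0]], "force": 15}}

```text
time_s: 35.4
ee_pos: [0.6785, -0.2246, 0.1466]
eef_rot: [3.139, -0.001, 0.655]
force: [3.5, -5.0, 5.3]
grip_width: 0.0604
grip_force: 14.8
```

Emit:
{"fn": "servo_tool", "kwargs": {"plan": [[50,0,0,0,0,0,0],[50,0,0,0,0,0,0],[50,0,0,0,0,0,0],[50,0,0,0,0,0,0],[50,0,0,0,0,0,0],[50,0,0,0,0,0,0],[50,0,0,0,0,0,0],[50,0,0,0,0,0,0]]}}

```text
time_s: 36.4
ee_pos: [0.6785, -0.2246, 0.1466]
eef_rot: [3.139, -0.001, 0.655]
force: [3.4, -4.3, 5.8]
grip_width: 0.0608
grip_force: 14.8
```

Emit:
{"fn": "servo_tool", "kwargs": {"plan": [[50,0,0,-0.005,0,0,0],[50,0,0,-0.01,0,0,0],[50,0.001,0.0025,0,0,0,0],[50,0,0,0,0,0,0],[50,0,0,0,0,0,0],[50,0,0,0,0,0,0],[50,0,0,0,0,0,0],[50,0,0,0,0,0,0]], "force": 30}}

```text
time_s: 37.4
ee_pos: [0.6802, -0.2255, 0.1602]
eef_rot: [-3.142, 0.0, 0.655]
force: [0.7, 0.1, -3.0]
grip_width: 0.0599
grip_force: 29.2
```

```bash
python3 -c "
from h import *
rel(*st(0,.077),.145,.655)
shot('wrist','w9')
brackets('b9',.17,(.4,.85,-.5,0),.225)"
```

```text
turn z -0.000  shift 0.0011 0.0008 0.0152 | t 37.4 tcp [ 0.6802 -0.2255  0.1602] [-3.142  0.     0.655] q [-0.37  0.72  1.01 -0.    1.42  0.54] F [ 0.7  0.1 -3. ] w 0.0599 g 29.2
top
scene
  27 mean [ 0.6386 -0.2922  0.1796] [(np.float64(638.5), np.float64(-292.3)), (np.float64(15.5), np.float64(7.3)), 34.5] ztop 0.183
  576 mean [ 0.6875 -0.2224  0.198 ] [(np.float64(684.1), np.float64(-223.2)), (np.float64(48.5), np.float64(60.3)), 37.1] ztop 0.208
```

View pics/w9.png

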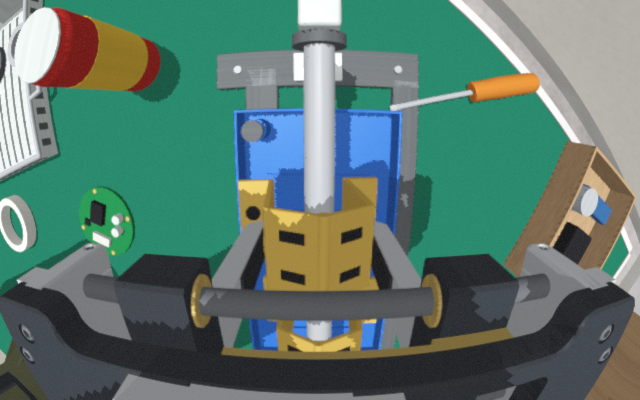

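Yaw is now right but the bracket leans about the rail axis (left flange seen, right hidden). Measure the lean.

```bash
cat >> h.py <<'E'
def lean(tag,y0,zb,which=('scene',),new=False):
    """roof slopes, flange heights in stand axes; zb = ridge height guess"""
    for n in which:
        c=shot(n,tag+n) if new else load(tag+n);P,H=cloud(c)
        D=P[:,:2]-M;sx=D@[np.sin(YS),-np.cos(YS)];sy=D@[np.cos(YS),np.sin(YS)];z=P[:,2]
        s=(H[:,0]>15)&(H[:,0]<32)&(H[:,1]>110)&(H[:,2]>60)&(abs(sy-y0)<.04)&(abs(sx)<.07)
        t=s&(z>zb-.02)&(z<zb+.008)&(abs(sy-y0)<.022)
        for a,b in((-.024,-.005),(.005,.024)):
            m=t&(sx>a)&(sx<b)
            if m.sum()>15:
                A=np.c_[sx[m],sy[m],np.ones(m.sum())];k=np.linalg.lstsq(A,z[m],rcond=None)[0];print(n,'roof',a,m.sum(),'slope x deg %.1f y %.1f'%tuple(np.degrees(np.arctan(k[:2]))))
        m=t;A=np.c_[sx[m],abs(sx[m]),np.ones(m.sum())];k=np.linalg.lstsq(A,z[m],rcond=None)[0];print(' avg tilt',np.degrees(np.arctan(k[0])).round(1))
        for lab,m in(('fl-',s&(sx<-.034)&(z<zb-.06)),('fl+',s&(sx>.034)&(z<zb-.06))):
            if m.sum()>5:print(n,lab,m.sum(),'z med %.4f sx %.4f sy %.4f %.4f'%(np.median(z[m]),np.median(sx[m]),sy[m].min(),sy[m].max()))
E
python3 -c "
from h import *
lean('b9',.08,.207)
lean('b7',-.01,.193)"
```

```text
scene roof -0.024 157 slope x deg 23.4 y 0.1
scene roof 0.005 169 slope x deg -34.7 y -0.6
 avg tilt -2.7
scene fl- 168 z med 0.1278 sx -0.0458 sy 0.0450 0.1038
scene fl+ 88 z med 0.1186 sx 0.0395 sy 0.0527 0.1033
scene roof -0.024 142 slope x deg 31.7 y -0.7
scene roof 0.005 167 slope x deg -27.0 y -1.0
 avg tilt 5.0
scene fl- 92 z med 0.1072 sx -0.0406 sy -0.0476 0.0141
scene fl+ 172 z med 0.1103 sx 0.0441 sy -0.0404 0.0135
```

A leans 6° about the rail; B only 2° (fine). Counter-tilt the tool 6° and lower again.

Emit:
{"fn": "servo_tool", "kwargs": {"plan": [[50,0,0,0,-0.05,0,0],[50,0,0,0,-0.055,0,0],[50,0,0.003,0,0,0,0],[50,0,0,0.006,0,0,0],[50,0,0,0.004,0,0,0],[50,0,0,0,0,0,0],[50,0,0,0,0,0,0],[50,0,0,0,0,0,0]]}}

```text
time_s: 38.55
ee_pos: [0.6827, -0.2287, 0.1508]
eef_rot: [3.036, -0.0, 0.655]
force: [0.4, 1.1, -3.1]
grip_width: 0.0602
grip_force: 29.2
```

```bash
python3 -c "
from h import *
rel(*st(0,.077),.145,.655)
lean('b10',.08,.197,new=True)"
```

```text
turn z -0.000  shift 0.0011 -0.0033 0.0058 | t 38.55 tcp [ 0.6827 -0.2287  0.1508] [ 3.036 -0.     0.655] q [-0.35  0.68  1.1  -0.06  1.28  0.58] F [ 0.4  1.1 -3.1] w 0.0602 g 29.2
scene roof -0.024 158 slope x deg 28.6 y -0.4
scene roof 0.005 163 slope x deg -29.1 y -0.3
 avg tilt 3.4
scene fl- 106 z med 0.1138 sx -0.0420 sy 0.0538 0.1031
scene fl+ 164 z med 0.1137 sx 0.0437 sy 0.0559 0.1041
```

Emit:
{"fn": "servo_tool", "kwargs": {"plan": [[50,0,0,0.002,0,0,0],[50,0,0,0.001,0,0,0],[50,0,0,0.001,0,0,0],[50,0,0,0,0,0,0],[50,0,0,0,0,0,0],[50,0,0,0,0,0,0],[50,0,0,0,0,0,0],[50,0,0,0,0,0,0]]}}

```text
time_s: 39.6
ee_pos: [0.6829, -0.2289, 0.1467]
eef_rot: [3.037, -0.0, 0.655]
force: [0.1, 1.1, -1.3]
grip_width: 0.0602
grip_force: 29.2
```

Emit:
{"fn": "servo_tool", "kwargs": {"plan": [[50,0,0,0.001,0,0,0],[50,0,0,0.0005,0,0,0],[50,0,0,0,0,0,0],[50,0,0,0,0,0,0],[50,0,0,0,0,0,0],[50,0,0,0,0,0,0],[50,0,0,0,0,0,0],[50,0,0,0,0,0,0]]}}

```text
time_s: 40.6
ee_pos: [0.6832, -0.229, 0.1466]
eef_rot: [3.036, -0.001, 0.655]
force: [-4.6, 4.5, 8.2]
grip_width: 0.06
grip_force: 29.4
```

Emit:
{"fn": "servo_tool", "kwargs": {"plan": [[50,0,0,0,0,0,0],[66,0,0,0,0,0,0],[70,0,0,0,0,0,0],[80,0,0,0,0,0,0],[80,0,0,0,0,0,0],[80,0,0,0,0,0,0],[80,0,0,0,0,0,0],[80,0,0,0,0,0,0]], "force": 4}}

```text
time_s: 41.6
ee_pos: [0.683, -0.2291, 0.1451]
eef_rot: [3.037, 0.0, 0.655]
force: [0.6, -0.4, -0.0]
grip_width: 0.0754
grip_force: 0.0
```

Emit:
{"fn": "servo_tool", "kwargs": {"plan": [[80,0,0,-0.02,0,0,0],[80,0,0,-0.03,0,0,0],[80,0,0,-0.03,0,0,0],[80,0,0,-0.03,0,0,0],[80,0,0,-0.03,0.05,0,0],[80,0,-0.04,0,0.055,0,0],[80,0,-0.045,0,0,0,0],[80,0,-0.045,0,0,0,0]]}}

```text
time_s: 42.6
ee_pos: [0.594, -0.1134, 0.2836]
eef_rot: [3.14, -0.001, 0.655]
force: [0.5, -0.1, -0.4]
grip_width: 0.0754
grip_force: 0.0
```

```bash
python3 -c "
from h import *
brackets('b11',.165,(.4,.85,-.5,0),.205)
lean('b11',.08,.193);lean('b11',-.01,.193)
rel(.3765,.298,.285,-.09)"
```

```text
top
  294 mean [ 0.6084 -0.2755  0.1844] [(np.float64(609.1), np.float64(-278.9)), (np.float64(46.1), np.float64(57.1)), 39.9] ztop 0.193
scene
  527 mean [ 0.6158 -0.2793  0.185 ] [(np.float64(614.0), np.float64(-280.0)), (np.float64(49.3), np.float64(58.1)), 38.7] ztop 0.193
  599 mean [ 0.6859 -0.2237  0.1851] [(np.float64(683.2), np.float64(-224.3)), (np.float64(51.0), np.float64(60.0)), 37.6] ztop 0.193
scene roof -0.024 168 slope x deg 23.3 y -0.0
scene roof 0.005 179 slope x deg -36.5 y -0.4
 avg tilt -1.8
scene fl- 196 z med 0.1142 sx -0.0450 sy 0.0552 0.1044
scene fl+ 92 z med 0.1048 sx 0.0394 sy 0.0569 0.1037
scene roof -0.024 146 slope x deg 31.1 y -1.2
scene roof 0.005 157 slope x deg -27.2 y -0.6
 avg tilt 4.4
scene fl- 88 z med 0.1071 sx -0.0404 sy -0.0365 0.0147
scene fl+ 172 z med 0.1105 sx 0.0441 sy -0.0419 0.0142
turn z 0.747  shift -0.2528 -0.3885 -0.0003 | t 42.7 tcp [ 0.5934 -0.1116  0.2847] [ 3.14e+00 -2.00e-03  6.57e-01] q [-0.25  0.38  1.24  0.    1.53  0.67] F [1.2 0.1 0.9] w 0.0753 g 0.0
```

```bash
python3 -c "
from h import *
lean('b3h',.07,.193);print();lean('b6',.075,.193);print();lean('b11',.08,.193,('top',));lean('b11',-.01,.193,('top',))"
```

```text
scene roof -0.024 152 slope x deg 30.2 y -0.5
scene roof 0.005 174 slope x deg -28.9 y -0.6
 avg tilt 3.1
scene fl- 112 z med 0.1082 sx -0.0412 sy 0.0492 0.0962
scene fl+ 178 z med 0.1102 sx 0.0435 sy 0.0486 0.0945

scene roof -0.024 162 slope x deg 23.4 y 0.0
scene roof 0.005 172 slope x deg -38.3 y -3.6
 avg tilt -0.0
scene fl- 184 z med 0.1158 sx -0.0446 sy 0.0494 0.0971
scene fl+ 90 z med 0.1046 sx 0.0392 sy 0.0568 0.1025

 avg tilt 25.8
top fl- 9 z med 0.1240 sx -0.0347 sy 0.0729 0.0854
top roof -0.024 111 slope x deg 31.7 y -0.8
top roof 0.005 75 slope x deg -27.0 y -0.6
 avg tilt 1.0
top fl- 34 z med 0.1076 sx -0.0399 sy -0.0319 -0.0003
```

A first hung level; the knock and my off-centre re-hang left it leaning 6–7°. Redo: grip it flush with a tilted tool, straighten, and lower centred.

Emit:
{"fn": "servo_tool", "kwargs": {"plan": [[90,0.003,0.035,0,0,0,0],[90,0,0.045,0,0,0,0],[90,0,0.045,0,0,0,0],[90,0,0.014,0,0,0,0],[90,0,0,0.03,0,0,0],[90,0,0,0.03,0,0,0],[90,0,0,0,0,0,0],[90,0,0,0,0,0,0]]}}

```text
time_s: 43.7
ee_pos: [0.6824, -0.2232, 0.2244]
eef_rot: [3.139, -0.001, 0.655]
force: [-0.5, -0.6, 0.5]
grip_width: 0.0848
grip_force: 0.0
```

```bash
python3 -c "
from h import *
rel(*st(-.004,.079),.145,.655)"
```

```text
turn z -0.000  shift -0.0000 -0.0028 0.0794 | t 43.7 tcp [ 0.6824 -0.2232  0.2244] [ 3.139e+00 -1.000e-03  6.550e-01] q [-0.37  0.69  0.91 -0.    1.54  0.55] F [-0.5 -0.6  0.5] w 0.0848 g 0.0
```

Emit:
{"fn": "servo_tool", "kwargs": {"plan": [[90,0,-0.003,0.02,0,0,0],[90,0,0,0.025,0,0,0],[90,0,0,0.025,0,0,0],[90,0,0,0.009,0,0,0],[90,0,0,0,0.06,0,0],[90,0,0,0,0.055,0,0],[90,0,0,0,0,0,0],[90,0,0,0,0,0,0]]}}

```text
time_s: 44.7
ee_pos: [0.6804, -0.2204, 0.144]
eef_rot: [-3.029, -0.001, 0.655]
force: [0.4, 0.3, -0.3]
grip_width: 0.0848
grip_force: 0.0
```

Emit:
{"fn": "servo_tool", "kwargs": {"plan": [[70,0,0,0,0,0,0],[60,0,0,0,0,0,0],[50,0,0,0,0,0,0],[50,0,0,0,0,0,0],[50,0,0,0,0,0,0],[50,0,0,0,0,0,0],[50,0,0,0,0,0,0],[50,0,0,0,0,0,0]], "force": 25}}

```text
time_s: 45.7
ee_pos: [0.6802, -0.2205, 0.1433]
eef_rot: [-3.027, -0.0, 0.655]
force: [1.3, -0.5, 2.0]
grip_width: 0.0582
grip_force: 24.9
```

Emit:
{"fn": "servo_tool", "kwargs": {"plan": [[50,0,0,-0.007,0,0,0],[50,0,0,-0.008,0,0,0],[50,0,0,0,-0.06,0,0],[50,0,0,0,-0.055,0,0],[50,0,0.003,0,0,0,0],[50,0,0,0,0,0,0],[50,0,0,0,0,0,0],[50,0,0,0,0,0,0]]}}

```text
time_s: 46.7
ee_pos: [0.683, -0.2244, 0.1578]
eef_rot: [-3.141, 0.0, 0.655]
force: [-0.4, -0.4, -3.0]
grip_width: 0.058
grip_force: 24.9
```

```bash
python3 -c "
from h import *
lean('b12',.08,.207,new=True)
rel(*st(0,.077),.1455,.655)"
```

```text
scene roof -0.024 131 slope x deg 27.6 y -0.4
scene roof 0.005 142 slope x deg -29.0 y 0.6
 avg tilt 0.3
scene fl- 122 z med 0.1248 sx -0.0432 sy 0.0487 0.1044
scene fl+ 131 z med 0.1240 sx 0.0431 sy 0.0498 0.1035
turn z -0.000  shift -0.0018 -0.0001 0.0123 | t 46.75 tcp [ 0.683  -0.2244  0.1578] [-3.141  0.     0.655] q [-0.37  0.73  1.    0.    1.42  0.55] F [ 0.3  0.9 -3. ] w 0.058 g 24.9
```

Emit:
{"fn": "servo_tool", "kwargs": {"plan": [[50,0,0.0015,0,-0.02,0,0],[50,0,0,0.006,0,0,0],[50,0,0,0.005,0,0,0],[50,0,0,0.002,0,0,0],[50,0,0,0.001,0,0,0],[50,0,0,0,0,0,0],[50,0,0,0,0,0,0],[50,0,0,0,0,0,0]]}}

```text
time_s: 47.75
ee_pos: [0.6841, -0.2256, 0.1442]
eef_rot: [3.121, -0.0, 0.655]
force: [0.7, 0.3, -2.7]
grip_width: 0.0579
grip_force: 24.9
```

Emit:
{"fn": "servo_tool", "kwargs": {"plan": [[50,0,0,0.001,0,0,0],[50,0,0,0,0,0,0],[50,0,0,0.0007,0,0,0],[50,0,0,0,0,0,0],[50,0,0,0,0,0,0],[50,0,0,0,0,0,0],[50,0,0,0,0,0,0],[50,0,0,0,0,0,0]]}}

```text
time_s: 48.75
ee_pos: [0.6842, -0.2256, 0.1426]
eef_rot: [3.121, -0.0, 0.655]
force: [-1.2, 0.1, 3.2]
grip_width: 0.058
grip_force: 24.9
```

Emit:
{"fn": "servo_tool", "kwargs": {"plan": [[50,0,0,0,0,0,0],[50,0,0,0,0,0,0],[64,0,0,0,0,0,0],[66,0,0,0,0,0,0],[70,0,0,0,0,0,0],[80,0,0,0,0,0,0],[85,0,0,0,0,0,0],[85,0,0,0,0,0,0]], "force": 4}}

```text
time_s: 49.75
ee_pos: [0.6841, -0.2257, 0.1423]
eef_rot: [3.122, -0.0, 0.655]
force: [-0.2, -0.3, 0.6]
grip_width: 0.0799
grip_force: 0.0
```

Emit:
{"fn": "servo_tool", "kwargs": {"plan": [[85,0,0,-0.02,0,0,0],[85,0,0,-0.03,0,0,0],[80,0,0,-0.03,0,0,0],[80,0,0,-0.03,0,0,0],[80,0,0,-0.03,0,0,0],[80,0,-0.04,0,0.02,0,0],[80,0,-0.045,0,0,0,0],[80,0,-0.045,0,0,0,0]]}}

```text
time_s: 50.75
ee_pos: [0.6023, -0.1193, 0.2831]
eef_rot: [3.14, -0.001, 0.655]
force: [0.8, -0.3, -0.6]
grip_width: 0.0755
grip_force: 0.0
```

```bash
python3 -c "
from h import *
brackets('b13',.165,(.4,.85,-.5,0),.205)
lean('b13',.08,.193);lean('b13',-.01,.193)
brackets('b14')
rel(.3765,.298,.285,-.09)"
```

```text
top
  38 mean [ 0.6614 -0.2072  0.1777] [(np.float64(662.4), np.float64(-207.5)), (np.float64(22.2), np.float64(13.3)), 61.3] ztop 0.184
  298 mean [ 0.6083 -0.2756  0.1841] [(np.float64(609.3), np.float64(-278.5)), (np.float64(45.9), np.float64(57.4)), 38.1] ztop 0.194
scene
  529 mean [ 0.6156 -0.2793  0.185 ] [(np.float64(614.2), np.float64(-279.7)), (np.float64(48.8), np.float64(58.1)), 38.3] ztop 0.193
  582 mean [ 0.686  -0.2238  0.1849] [(np.float64(684.2), np.float64(-223.9)), (np.float64(48.9), np.float64(58.2)), 37.2] ztop 0.193
scene roof -0.024 162 slope x deg 25.9 y 0.0
scene roof 0.005 172 slope x deg -32.9 y 0.3
 avg tilt -0.6
scene fl- 172 z med 0.1116 sx -0.0439 sy 0.0565 0.1037
scene fl+ 117 z med 0.1064 sx 0.0411 sy 0.0556 0.1038
scene roof -0.024 145 slope x deg 32.8 y -0.5
scene roof 0.005 157 slope x deg -28.7 y 0.0
 avg tilt 4.8
scene fl- 88 z med 0.1077 sx -0.0404 sy -0.0371 0.0143
scene fl+ 172 z med 0.1106 sx 0.0441 sy -0.0422 0.0141
top
  242 mean [0.3749 0.298  0.0857] [(np.float64(375.4), np.float64(300.0)), (np.float64(58.5), np.float64(41.3)), 86.2] ztop 0.094
scene
  321 mean [0.3783 0.2968 0.0863] [(np.float64(377.1), np.float64(297.9)), (np.float64(55.7), np.float64(51.2)), 82.5] ztop 0.094
turn z 0.746  shift -0.2635 -0.3960 -0.0015 | t 50.95 tcp [ 0.6033 -0.1201  0.2835] [ 3.14e+00 -1.00e-03  6.56e-01] q [-0.26  0.41  1.2  -0.    1.53  0.66] F [-0.  -0.1 -0.4] w 0.0754 g 0.0
```

A now within ~3.5° of level and square. Bracket C next.

Emit:
{"fn": "servo_tool", "kwargs": {"plan": [[80,0,0,0,0,0,0.15],[80,0,0,0,0,0,0.15],[80,0,0,0,0,0,0.15],[80,0,0,0,0,0,0.15],[80,0,0,0,0,0,0.151],[80,-0.02,-0.03,0,0,0,0],[80,-0.027,-0.041,0,0,0,0],[80,-0.027,-0.041,0,0,0,0]]}}

```text
time_s: 51.95
ee_pos: [0.5404, -0.0015, 0.2819]
eef_rot: [3.142, -0.0, -0.098]
force: [-0.3, 0.7, 0.6]
grip_width: 0.0745
grip_force: 0.0
```

Emit:
{"fn": "servo_tool", "kwargs": {"plan": [[80,-0.028,-0.042,0,0,0,0],[80,-0.028,-0.042,0,0,0,0],[80,-0.028,-0.042,0,0,0,0],[80,-0.028,-0.042,0,0,0,0],[80,-0.028,-0.042,0,0,0,0],[80,-0.028,-0.042,0,0,0,0],[80,-0.024,-0.0304,0,0,0,0],[80,0,0,0,0,0,0]]}}

```text
time_s: 52.95
ee_pos: [0.3763, 0.2993, 0.2821]
eef_rot: [-3.141, -0.0, -0.094]
force: [-0.4, -0.0, 0.2]
grip_width: 0.075
grip_force: 0.0
```

Emit:
{"fn": "servo_tool", "kwargs": {"plan": [[80,0,0,0.03,0,0,0],[80,0,0,0.03,0,0,0],[80,0,0,0.02,0,0,0],[80,0,0,0,0,0,0],[80,0,0,0,0,0,0],[80,0,0,0,0,0,0],[80,0,0,0,0,0,0],[80,0,0,0,0,0,0]]}}

```text
time_s: 53.95
ee_pos: [0.3764, 0.2979, 0.2018]
eef_rot: [-3.141, -0.0, -0.096]
force: [-0.1, 0.4, -0.7]
grip_width: 0.0756
grip_force: 0.0
```

```bash
python3 -c "
from h import *
rel(.3765,.298,.0455,-.096)
shot('wrist','w15')"
```

```text
turn z -0.000  shift 0.0001 -0.0001 0.1563 | t 53.95 tcp [0.3764 0.2979 0.2018] [-3.141 -0.    -0.096] q [ 0.59  0.15  1.72 -0.    1.28  2.26] F [-0.1  0.4 -0.7] w 0.0756 g 0.0
```

View pics/w15.png

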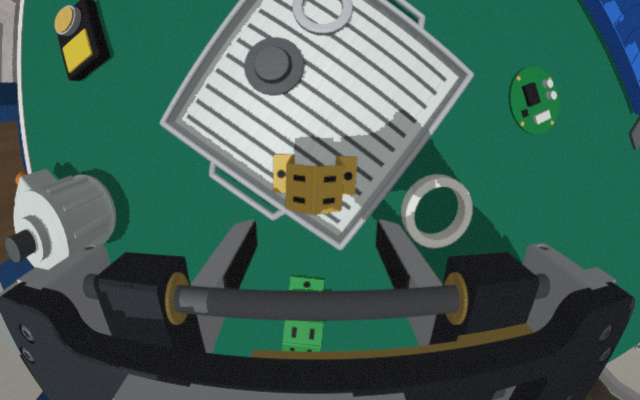

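C at (315,187), aligned. Descend and grip.

Emit:
{"fn": "servo_tool", "kwargs": {"plan": [[80,0,0,0.03,0,0,0],[80,0,0,0.035,0,0,0],[80,0,0,0.035,0,0,0],[80,0,0,0.03,0,0,0],[80,0,0,0.02,0,0,0],[80,0,0,0.006,0,0,0],[80,0,0,0,0,0,0],[80,0,0,0,0,0,0]]}}

```text
time_s: 55.0
ee_pos: [0.3768, 0.2981, 0.0464]
eef_rot: [-3.141, -0.001, -0.096]
force: [0.3, -0.0, -0.0]
grip_width: 0.0754
grip_force: 0.0
```

Emit:
{"fn": "servo_tool", "kwargs": {"plan": [[55,0,0,0,0,0,0],[50,0,0,0,0,0,0],[50,0,0,0,0,0,0],[50,0,0,0,0,0,0],[50,0,0,0,0,0,0],[50,0,0,0,0,0,0],[50,0,0,0,0,0,0],[50,0,0,0,0,0,0]], "force": 25}}

```text
time_s: 56.0
ee_pos: [0.3766, 0.2981, 0.0459]
eef_rot: [-3.141, -0.001, -0.096]
force: [-0.8, 1.3, 6.7]
grip_width: 0.0579
grip_force: 24.9
```

Emit:
{"fn": "servo_tool", "kwargs": {"plan": [[50,0,0,-0.02,0,0,0],[50,0,0,-0.03,0,0,0],[50,0,0,-0.04,0,0,0],[50,0,0,-0.04,0,0,0],[50,0,0,-0.04,0,0,0],[50,0,0,-0.04,0,0,0],[50,0,0,-0.03,0,0,0],[50,0,0,0,0,0,0]]}}

```text
time_s: 57.0
ee_pos: [0.3767, 0.298, 0.2865]
eef_rot: [-3.14, -0.002, -0.096]
force: [0.3, -0.1, -3.8]
grip_width: 0.0579
grip_force: 24.9
```

```bash
python3 -c "
from h import *
rel(*st(0,-.09),.285,.655)"
```

```text
turn z -0.751  shift -0.2441 0.6008 0.0015 | t 57.0 tcp [0.3767 0.298  0.2865] [-3.14e+00 -2.00e-03 -9.60e-02] q [ 0.59  0.09  1.59 -0.    1.47  2.26] F [ 0.3 -0.1 -3.8] w 0.0579 g 24.9
```

Emit:
{"fn": "servo_tool", "kwargs": {"plan": [[50,0,0,0,0,0,-0.15],[50,0,0,0,0,0,-0.15],[50,0,0,0,0,0,-0.15],[50,0,0,0,0,0,-0.15],[50,0,0,0,0,0,-0.151],[50,-0.012,0.03,0,0,0,0],[50,-0.02,0.049,0,0,0,0],[50,-0.02,0.049,0,0,0,0]]}}

```text
time_s: 58.0
ee_pos: [0.4126, 0.1631, 0.2832]
eef_rot: [-3.141, 0.003, 0.656]
force: [1.1, 0.3, -3.1]
grip_width: 0.0577
grip_force: 24.9
```

Emit:
{"fn": "servo_tool", "kwargs": {"plan": [[50,-0.02,0.049,0,0,0,0],[50,-0.02,0.049,0,0,0,0],[50,-0.02,0.049,0,0,0,0],[50,-0.02,0.049,0,0,0,0],[50,-0.02,0.049,0,0,0,0],[50,-0.02,0.049,0,0,0,0],[50,-0.02,0.049,0,0,0,0],[50,-0.02,0.049,0,0,0,0]]}}

```text
time_s: 59.0
ee_pos: [0.5247, -0.2453, 0.283]
eef_rot: [-3.139, 0.001, 0.655]
force: [1.2, 0.1, -2.8]
grip_width: 0.058
grip_force: 24.9
```

Emit:
{"fn": "servo_tool", "kwargs": {"plan": [[50,-0.018,0.045,0,0,0,0],[50,-0.014,0.036,0,0,0,0],[50,0,0,0,0,0,0],[50,0,0,0,0,0,0],[50,0,0,0,0,0,0],[50,0,0,0,0,0,0],[50,0,0,0,0,0,0],[50,0,0,0,0,0,0]]}}

```text
time_s: 60.0
ee_pos: [0.5488, -0.3273, 0.2857]
eef_rot: [3.141, -0.0, 0.655]
force: [0.1, -0.3, -2.6]
grip_width: 0.0578
grip_force: 24.9
```

```bash
python3 -c "
from h import *
rel(*st(0,-.09),.145,.655)
shot('wrist','w16')"
```

```text
turn z -0.000  shift 0.0004 0.0000 0.1407 | t 60.0 tcp [ 0.5488 -0.3273  0.2857] [ 3.141 -0.     0.655] q [-0.6   0.47  1.11 -0.    1.56  0.32] F [ 0.1 -0.3 -2.6] w 0.0578 g 24.9
```

View pics/w16.png

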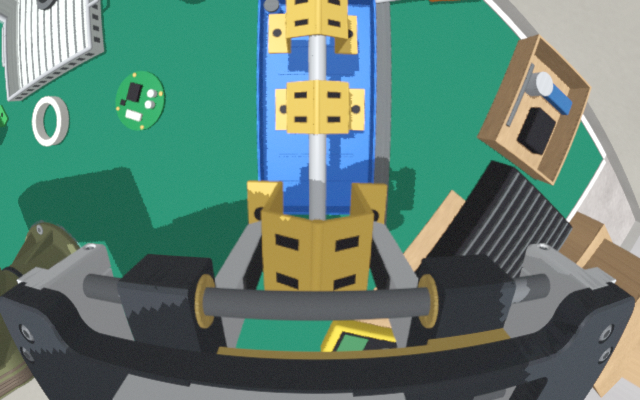

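Two hung brackets at (318,20) and (320,107), C centred over the rail at (317,200). Lower it.

Emit:
{"fn": "servo_tool", "kwargs": {"plan": [[50,0,0,0.025,0,0,0],[50,0,0,0.03,0,0,0],[50,0,0,0.03,0,0,0],[50,0,0,0.03,0,0,0],[50,0,0,0.018,0,0,0],[50,0,0,0.005,0,0,0],[50,0,0,0.001,0,0,0],[50,0,0,0,0,0,0]]}}

```text
time_s: 61.05
ee_pos: [0.5492, -0.3277, 0.1476]
eef_rot: [3.14, -0.001, 0.655]
force: [-0.3, 0.2, -2.5]
grip_width: 0.0578
grip_force: 24.9
```

Emit:
{"fn": "servo_tool", "kwargs": {"plan": [[50,0,0,0.001,0,0,0],[50,0,0,0,0,0,0],[50,0,0,0.0007,0,0,0],[50,0,0,0,0,0,0],[50,0,0,0,0,0,0],[50,0,0,0,0,0,0],[50,0,0,0,0,0,0],[50,0,0,0,0,0,0]]}}

```text
time_s: 62.05
ee_pos: [0.5492, -0.3278, 0.1457]
eef_rot: [3.14, -0.0, 0.655]
force: [0.3, -0.9, 6.0]
grip_width: 0.058
grip_force: 24.9
```

Emit:
{"fn": "servo_tool", "kwargs": {"plan": [[50,0,0,0,0,0,0],[50,0,0,0,0,0,0],[64,0,0,0,0,0,0],[66,0,0,0,0,0,0],[70,0,0,0,0,0,0],[80,0,0,0,0,0,0],[85,0,0,0,0,0,0],[85,0,0,0,0,0,0]], "force": 4}}

```text
time_s: 63.05
ee_pos: [0.5488, -0.3275, 0.1448]
eef_rot: [-3.142, 0.0, 0.655]
force: [-0.9, 0.1, -0.6]
grip_width: 0.0798
grip_force: 0.0
```

Emit:
{"fn": "servo_tool", "kwargs": {"plan": [[85,0,0,-0.02,0,0,0],[85,0,0,-0.03,0,0,0],[85,0,0,-0.03,0,0,0],[85,0,0,-0.03,0,0,0],[85,0,0,-0.03,0,0,0],[85,0,-0.04,0,0,0,0],[85,0,-0.045,0,0,0,0],[85,0,-0.045,0,0,0,0]]}}

```text
time_s: 64.05
ee_pos: [0.4687, -0.2233, 0.2848]
eef_rot: [3.141, -0.0, 0.655]
force: [1.8, -0.3, 0.7]
grip_width: 0.0799
grip_force: 0.0
```

Emit:
{"fn": "servo_tool", "kwargs": {"plan": [[85,0,-0.045,0,0,0,0],[85,0,-0.045,0,0,0,0],[85,0,-0.045,0,0,0,0],[85,0,-0.045,0,0,0,0],[85,0,-0.045,0,0,0,0],[85,0,-0.03,0,0,0,0],[85,0,0,0,0,0,0],[85,0,0,0,0,0,0]]}}

```text
time_s: 65.05
ee_pos: [0.3147, -0.0224, 0.285]
eef_rot: [3.141, -0.0, 0.655]
force: [0.1, -0.4, 0.1]
grip_width: 0.08
grip_force: 0.0
```

```bash
python3 -c "
from h import *
brackets('b17',.165,(.4,.85,-.5,0),.205)
for y in(.08,-.01,-.09): lean('b17',y,.193)
tray('t17')
rel(*st(0,-.09),.145,.655)
a=load('b17scene')['pixels'][:,:,::-1];b=load('b17top')['pixels'][:,:,::-1]
cv2.imwrite('pics/v17.png',np.hstack([cv2.resize(a[130:380,90:290],None,fx=2,fy=2),cv2.resize(b[60:260,180:500],(400,250)).repeat(2,0)]))"
```

```text
top
  288 mean [ 0.6781 -0.219   0.1841] [(np.float64(679.3), np.float64(-222.9)), (np.float64(45.8), np.float64(58.4)), 39.2] ztop 0.193
  297 mean [ 0.6083 -0.2757  0.1841] [(np.float64(610.3), np.float64(-277.8)), (np.float64(46.4), np.float64(57.2)), 34.9] ztop 0.193
  302 mean [ 0.5455 -0.3225  0.1841] [(np.float64(548.3), np.float64(-325.6)), (np.float64(43.5), np.float64(59.5)), 37.2] ztop 0.193
scene
  586 mean [ 0.6859 -0.2238  0.1849] [(np.float64(684.2), np.float64(-224.1)), (np.float64(48.1), np.float64(58.4)), 38.2] ztop 0.193
  482 mean [ 0.5519 -0.327   0.1849] [(np.float64(551.1), np.float64(-327.2)), (np.float64(49.7), np.float64(59.3)), 37.2] ztop 0.193
  540 mean [ 0.6155 -0.2795  0.1848] [(np.float64(613.5), np.float64(-280.1)), (np.float64(49.6), np.float64(58.6)), 38.8] ztop 0.193
scene roof -0.024 169 slope x deg 27.0 y -0.6
scene roof 0.005 176 slope x deg -34.3 y 0.5
 avg tilt -0.8
scene fl- 168 z med 0.1119 sx -0.0435 sy 0.0578 0.1035
scene fl+ 116 z med 0.1059 sx 0.0411 sy 0.0551 0.1035
scene roof -0.024 149 slope x deg 32.0 y -0.4
scene roof 0.005 164 slop
[... 170 characters left out ...]
pe x deg 33.2 y -0.8
scene roof 0.005 136 slope x deg -28.8 y -0.3
 avg tilt 3.0
scene fl- 94 z med 0.1087 sx -0.0412 sy -0.1136 -0.0666
scene fl+ 151 z med 0.1103 sx 0.0435 sy -0.1153 -0.0663
top 267 [(np.float64(618.2), np.float64(-272.1)), (np.float64(309.2), np.float64(162.1)), 37.2] [[446.0, -301.0], [544.0, -430.0], [790.0, -243.0], [692.0, -114.0]]
scene 611 [(np.float64(620.3), np.float64(-273.0)), (np.float64(312.5), np.float64(160.2)), 37.2] [[447.0, -304.0], [544.0, -431.0], [793.0, -242.0], [696.0, -115.0]]
turn z -0.001  shift 0.0004 0.3844 0.1396 | t 65.25 tcp [ 0.3147 -0.0226  0.2846] [-3.141  0.     0.654] q [-0.19 -0.31  1.95 -0.    1.51  0.73] F [0.3 0.7 0.2] w 0.0792 g 0.0
```

View pics/v17.png

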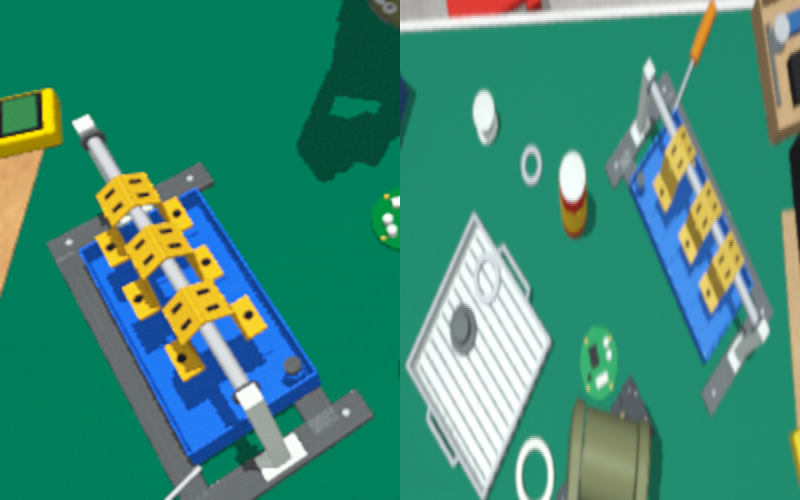

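All three hang astride and square to the rail above the tray, with gaps of about 30–40 mm. The basket holds only the cover and spacer, the can stands, and the tray is square. Handing in.

```bash
python3 -c "
from station import ctrl
print(ctrl.hand_in())"
```

```text
the job is handed in; nothing more can be done
None
```

The job is done and handed in: the tray was swung square under the rail first, then all three brackets present were hung astride it and square to it, about 30–40 mm apart; one took a knock after hanging and was re-hung, and in my last measurement it still leaned about 3–4° around the rail.

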